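# Reset the thermometer shelf: refill the cover bin and stand the thermometers on charge

### The job

Get the thermometer shelf ready for the next round: tilt the bin out, tip the covers from the bamboo tray into it, put in the covers that lie on the shelf too, and then shut the bin fully. Leave the tray lying flat on the shelf, and stand every purple thermometer upright on charge, its tapered foot fully home in one of the tapered wells of the white dock. Do not knock the jar, spoon or mug about.

Things in the scene. Friction and masses are not known exactly. Their poses are not given: they have to be found in the camera images.
- thermo1: Thermometer 1 of up to 3 alike (None if absent): purple wand, 142 long, 90 g, starts lying, screen up, its middle axis 13 above the shelf. Origin: centre of the end of its tapered foot; +x to the sensor head, +z out of the screen, y across. Along x: 0 to 46 rectangular foot, 20 wide (y) x 14 thick (z) at the end growing to 34 x 26; 46 to 106 straight body 34 x 26, grip here; 106 to 134 head 40 x 26; nose to 142
- thermo2: Thermometer 2, shape and axes as thermometer 1 (None if absent). When it stands in a well, +x points straight up and its origin is 0 to 2 mm above the centre of the well's floor
- thermo3: Thermometer 3, shape and axes as thermometer 1 (None if absent)
- well1 (a point): Centre of the floor of well 1, the outermost of the white fixed charging dock. z up, x from the dock's front (towards the middle of the shelf) to its back, y out from the robot. Dock 86 deep x 266 long x 50 high, floor of the wells 10 above the shelf, wells 85 apart, rectangular, 40 deep, tapered like the feet: 32 (y) x 24 (x) at the mouth, 20 x 14 at the floor
- well2 (a point): Centre of the floor of well 2, the middle one; axes and shape as well 1. A thermometer's width (34) goes along y; any thermometer fits any well, screen to the front or to the back
- well3 (a point): Centre of the floor of well 3, the one nearest the robot; axes and shape as well 1
- bin (a joint): Tilt-out bucket of the bin: 0 shut, grows as its top tilts out towards the bin's front, stop at 0.62 rad. Stiff hinge: it stays where it is left; about 1 to 3 N at the finger-pull moves it. The bucket is open at the top, inside 90 deep x 148 wide, front panel 154 high, back wall 76 high
- bin_shell: White plastic shell of the tilt-out bin, fixed, closed on top, 130 deep (x) x 170 wide (y) x 142 high; origin at the centre of its underside; its open front faces -x (the robot's side) and the bucket's front panel fills it. Tilted out, the panel leans out over the shelf and the way in lies between its top edge (about 92 in front of the shell and 134 above the shelf at full tilt) and the shell's front
- bin_hinge (a point): Middle of the bucket's hinge line, at the bottom front edge, 8 above the shelf; the axis runs along the shell's y
- bin_handle (a point): Middle of the finger-pull: a white rolled bead along the top edge of the bucket's front panel, along y, 12 thick, 156 long; 154 from the hinge line, 162 above the shelf when shut, so 20 above the shell's roof (142), free in front and behind; it turns with the bucket. Pull it out from behind, push it shut from the front, or pinch it
- bin_mouth (a point): Fixed point in the middle of the way into the tilted-out bucket: 45 in front of the shell's front, 130 above the shelf
- bin_floor (a point): Centre of the bucket's inner floor; turns with the bucket; x to its back, y across, z up along its front panel when shut
- tray: Bamboo tray, loose, 150 g: floor 150 (x) x 84 (y), 6 thick, low walls up to 26 high on three sides, open at its +x end; origin at the centre of its underside. A tab handle sticks out 55 from the middle of its -x end, 24 wide (y) x 16 thick, 14 to 30 above the underside; grip it about 106 from the tray's centre
- tray_lip (a point): Middle of the tray's open edge, 75 from its centre towards +x, on top of the 6 mm floor
- cover1: Sensor cover, starts on the tray (None if absent this time). White plastic rounded square, 26 x 26 x 16 high, 12 g, origin at the centre of its underside. Smooth: slides on the tray once it is tipped past about 25 degrees
- cover2: Sensor cover, starts on the tray, as cover1 (None if absent)
- cover3: Sensor cover, starts on the tray, as cover1 (None if absent)
- cover4: Sensor cover, starts on the tray, as cover1 (None if absent)
- cover5: Sensor cover, starts on the shelf (None if absent this time). White plastic rounded square, 26 x 26 x 16 high, 12 g, origin at the centre of its underside. Smooth: slides on the tray once it is tipped past about 25 degrees
- cover6: Sensor cover, starts on the shelf, as cover1 (None if absent)
- cover7: Sensor cover, starts on the shelf, as cover1 (None if absent)
- jar: Bystander: small glass jar with a metal screw lid, 60 across, 75 high, loose
- spoon: Bystander: stainless measuring spoon 150 long, loose, lying
- mug: Bystander: white mug, 80 across, 90 high, loose

How it is judged:
On the way, in this order (a step that is already met when the one before it is completed fails the run):
1. the bin is tilted out (value of joint bin above 0.45 rad), for 0.1 s.
2. the tray is tipped over the open bin (angle between tray's own z axis and vertical above 0.25 rad and horizontal distance between tray_lip and bin_mouth below 0.12 m and value of joint bin above 0.35 rad).
3. every cover is in the bin (x of cover1 in the frame of bin_floor between -0.055 and 0.055 m and y of cover1 in the frame of bin_floor between -0.08 and 0.08 m and z of cover1 in the frame of bin_floor between -0.012 and 0.1 m and x of cover2 in the frame of bin_floor between -0.055 and 0.055 m and y of cover2 in the frame of bin_floor between -0.08 and 0.08 m and z of cover2 in the frame of bin_floor between -0.012 and 0.1 m and x of cover3 in the frame of bin_floor between -0.055 and 0.055 m and y of cover3 in the frame of bin_floor between -0.08 and 0.08 m and z of cover3 in the frame of bin_floor between -0.012 and 0.1 m and x of cover4 in the frame of bin_floor between -0.055 and 0.055 m and y of cover4 in the frame of bin_floor between -0.08 and 0.08 m and z of cover4 in the frame of bin_floor between -0.012 and 0.1 m and x of cover5 in the frame of bin_floor between -0.055 and 0.055 m and y of cover5 in the frame of bin_floor between -0.08 and 0.08 m and z of cover5 in the frame of bin_floor between -0.012 and 0.1 m and x of cover6 in the frame of bin_floor between -0.055 and 0.055 m and y of cover6 in the frame of bin_floor between -0.08 and 0.08 m and z of cover6 in the frame of bin_floor between -0.012 and 0.1 m and x of cover7 in the frame of bin_floor between -0.055 and 0.055 m and y of cover7 in the frame of bin_floor between -0.08 and 0.08 m and z of cover7 in the frame of bin_floor between -0.012 and 0.1 m), for 0.2 s.
4. the bin is shut (value of joint bin below 0.06 rad), for 0.2 s.
At the end, for the whole second after the job is handed in: Bin shut (under 0.06 rad) with every cover inside its bucket; tray flat on the shelf (0.06 rad, 8 mm); every thermometer present stands in a dock well, head up within 0.07 rad of vertical, the end of its foot within 7 mm of the well floor's centre; all at rest (all of step 3 and value of joint bin below 0.06 rad and angle between tray's own z axis and vertical below 0.06 rad and height (world z) of tray below 0.008 m and linear speed of each of tray, thermo1, thermo2, thermo3 below 0.03 m/s and angle between each of thermo1, thermo2, thermo3's own x axis and vertical below 0.07 rad and (distance between thermo1 and well1 below 0.007 m or distance between thermo1 and well2 below 0.007 m or distance between thermo1 and well3 below 0.007 m) and (distance between thermo2 and well1 below 0.007 m or distance between thermo2 and well2 below 0.007 m or distance between thermo2 and well3 below 0.007 m) and (distance between thermo3 and well1 below 0.007 m or distance between thermo3 and well2 below 0.007 m or distance between thermo3 and well3 below 0.007 m)); the robot touches nothing.
It fails at once if the jar, spoon or mug is knocked more than 4 cm from its place (distance of any of jar, spoon, mug from where it was at the start of the episode above 0.04 m).
Of thermo1, thermo2, thermo3 only 2 to 3 are there at a start; the rules pass over those that are not, and their reading is None.
Of cover1, cover2, cover3, cover4 only 2 to 4 are there at a start; the rules pass over those that are not, and their reading is None.
Of cover5, cover6, cover7 only 1 to 2 are there at a start; the rules pass over those that are not, and their reading is None.
At some moment in a run one of thermo1, thermo3 may be knocked a few centimetres aside while the robot is not near it.
It also fails if it takes over 210 s, if anything falls off the work surface, if the arm or the gripper's body presses on something with over 40 N, if the wrist force passes 120 N, or if a joint passes its speed limit or range.

### The arm

A 6-joint arm with a two-finger parallel gripper is mounted at the origin on the work surface. World frame = base frame: x ahead of the robot, y to its left, z up, the work surface at z = 0. Lengths are in m, angles in rad, forces in N, time in s.
With the tool pointing down it reaches from about 0.3 to 0.775 m from the base axis. Payload 14.6 kg.
Tool frame: the origin (TCP) lies at the very end of the fingers, on their centre line; the grasp point (between the pads) lies 19 mm behind it; z points along the fingers, y is the direction in which the jaws open and shut (so a half turn about z gives the same grasp; the last joint's range is limited). The gripper opens to 94 mm and grips with 3 to 60 N. Pads are 16 mm wide; open, the fingers measure 119 mm over their backs; the gripper's body (75 mm by 177 mm) begins 78 mm behind the grasp point.
Start: joints at [-1.387, 0.3, 1.521, -0, 1.321, -0.067], TCP at [0.136, -0.533, 0.205] pointing down, gripper open.
Joint ranges: [-3.03, 3.03], [-0.79, 2.21], [0.23, 2.52], [-1.04, 4.18], [0, 3.07], [-2.55, 2.55]. Speed limits (rad/s): [2.22, 2.22, 2.57, 3.14, 3.14, 3.14].

### API

Orientations are given as [roll, pitch, yaw] about the fixed x, y, z axes, in that order (R = Rz(yaw) Ry(pitch) Rx(roll)).
In Python, from station import status, camera, ctrl gives the robot as it stands. The module is installed in compiled form; this text tells all that it offers.
- The arm moves only by the shell command python3 -m jog 'ROWS' [FORCE]. ROWS is JSON, a list of rows, each a list of 7 numbers: the shift along the tool's x, y, z each as a share of 1000 mm, from -1 to 1, then the turn, a rotation vector about the tool's x, y, z each as a share of pi/2 rad, from -1 to 1, then the opening, from -1 (shut) to 1 (fully open), so that 0 is half open. A call has 1 to 20 rows; each row is the pose to reach, as a shift and turn from the pose measured when the call began, along the tool's axes at that moment; what a row does not reach only later rows make up. A row lasts 1/10 s, in which the tool goes at most 50 mm and 8.59 degrees, less where a joint would pass 70% of its speed; a pose out of reach is approached as far as the arm can. A call with a number of a shift or a turn outside -1 to 1 is refused whole. A call with a gripper value outside its range is refused whole. The fingers move at their own pace and stop on an object; FORCE is the grip in N (left out, the last holds). Time passes only in rows, so rows that repeat a pose let the fingers close. It gives the time, the measured TCP pose, the force and the opening at its end, in the units of the state.
- status.get_obs(): the state, without advancing time (a new reading comes with each control period).
- camera(name): name is "scene" or "side" or "wrist"; returns a dict with "image" (400x640x3 uint8, red, green, blue), "fx", "fy", "cx", "cy" (pixels), "world_from_camera" (4x4, takes a point from camera to world coordinates). Camera axes: x right, y down, z forward; pixel columns grow to the right and rows downward; lengths in m; the calibration is good to about 2 mm. A picture is of the moment at which its call begins. There is no depth.
- ctrl.hand_in(): hands the job in, once; it reports no verdict.
The state is a dict: "time_s": time; "qpos": joint angles; "joint_vel": joint speeds; "tau": joint torques, N m; "ee_pos": TCP position; "eef_rot": TCP orientation; "force": force on the tool from outside, world axes, zero at the start; "moment": the same for the moment, N m; "grip_width": finger opening in m.
Only numpy, scipy, OpenCV 4.12 (cv2) and the standard library are available. Lean on these libraries where they do the work, as an engineer would, in place of code of your own. Each camera call takes 0.05 s, during which the arm holds its last target.

## Working session

There is one attempt and no reset: what is moved stays moved. The work goes in short steps, Python scripts to look and compute and a shell command to move; the robot and the scene stay as the last step left them, time stands still between calls to the robot, and variables do not carry over. Pictures are saved under pics/ and viewed, and the job is handed in when it is done.

```bash
mkdir -p pics; ls; python3 - <<'E'
from station import status,camera,ctrl
import cv2
print(status.get_obs())
for n in("scene","side","wrist"):
    c=camera(n); cv2.imwrite(f"pics/{n}0.png",c["image"][:,:,::-1]); print(n,c["fx"],c["fy"],c["cx"],c["cy"]); print(c["world_from_camera"].round(4).tolist())
E
```

```text
pics
{'time_s': 0.0, 'qpos': array([-1.38662656e+00,  3.00440418e-01,  1.52157592e+00,  1.20740491e-05,
        1.32068286e+00, -6.65998786e-02]), 'joint_vel': array([-0.00135816, -0.00018899,  0.00132411, -0.00132455, -0.00082886,
       -0.00082062]), 'tau': array([ 9.70179208e-04, -5.31800723e+01, -3.52735341e+01,  7.08681252e-02,
        2.43313605e-02, -8.54640280e-05]), 'ee_pos': array([ 0.13643566, -0.53254497,  0.20490534]), 'eef_rot': array([-3.14048934e+00, -8.53102593e-05,  2.50766608e-01]), 'force': array([-0.08258602, -1.00891789,  0.38920773]), 'moment': array([ 0.01330718, -0.01295576, -0.00651409]), 'grip_width': 0.09426506588340938}
scene 387.8483882290057 387.8483882290057 322.6008385712279 207.83437048330106
[[0.7208, 0.5576, -0.4118, 1.0051], [0.693, -0.565, 0.4479, -0.4192], [0.0171, -0.6081, -0.7936, 0.9952], [0.0, 0.0, 0.0, 1.0]]
side 375.35436129054824 375.35436129054824 312.27365165917683 195.3112322757231
[[-0.9509, -0.2156, 0.2219, 0.3127], [-0.3093, 0.6464, -0.6975, 0.8754], [0.007, -0.7319, -0.6814, 0.881], [0.0, 0.0, 0.0, 1.0]]
wrist 290.93955678077504 290.93955678077504 322.9913267964897 204.0650260928261
[[0.2483, -0.9437, -0.2184, 0.1989], [-0.9687, -0.2421, -0.0552, -0.5166], [-0.0008, 0.2253, -0.9743, 0.3844], [0.0, 0.0, 0.0, 1.0]]
```

View pics/scene0.png

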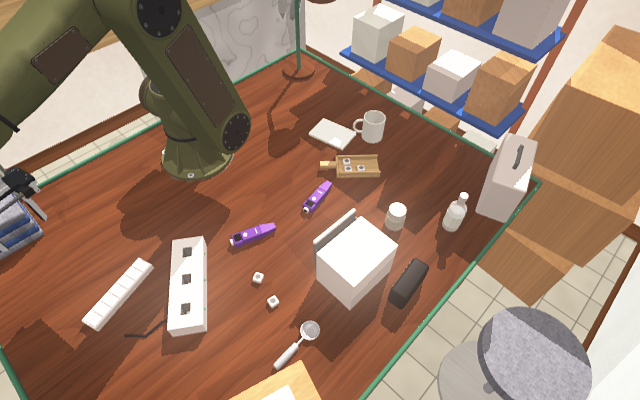

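View pics/side0.png

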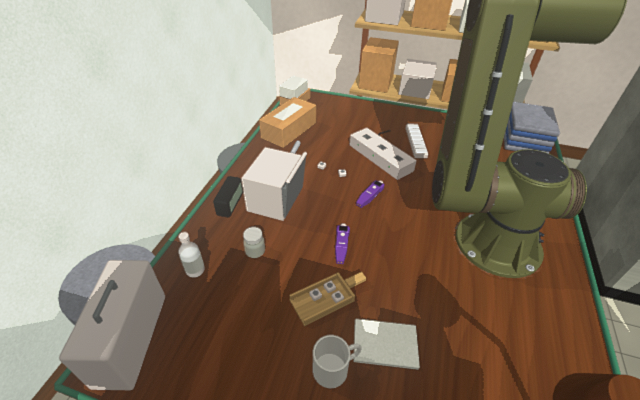

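View pics/wrist0.png

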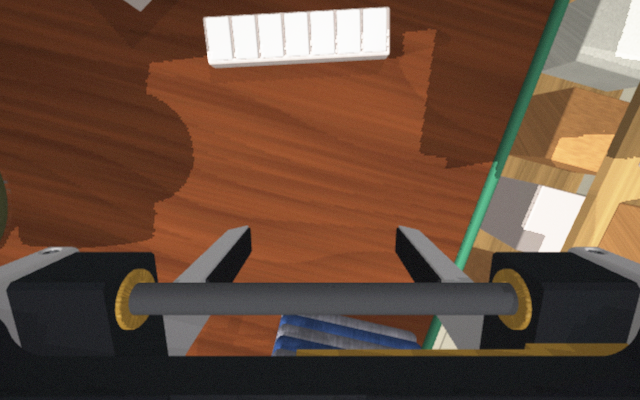

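Two purple thermometers at (317,197) and (253,235) in the scene view, tray (352,165), bin (355,258), dock (187,283), shelf covers (258,278) and (273,301). Next I zoom in.

```bash
cat > h.py <<'E'
import numpy as np,cv2
from station import status,camera,ctrl
from scipy.spatial.transform import Rotation as R
def ray(c,u,v,z):
    T=np.array(c["world_from_camera"]);d=T[:3,:3]@np.array([(u-c["cx"])/c["fx"],(v-c["cy"])/c["fy"],1]);o=T[:3,3]
    return (o+d*(z-o[2])/d[2])
def proj(c,p):
    T=np.array(c["world_from_camera"]);q=T[:3,:3].T@(np.array(p)-T[:3,3]);return (c["fx"]*q[0]/q[2]+c["cx"],c["fy"]*q[1]/q[2]+c["cy"])
def crop(c,x0,y0,w,h,s,name):
    im=c["image"][y0:y0+h,x0:x0+w,::-1];cv2.imwrite("pics/"+name,cv2.resize(im,None,fx=s,fy=s,interpolation=cv2.INTER_CUBIC))
def tri(c1,p1,c2,p2):
    A=[];b=[]
    for c,p in((c1,p1),(c2,p2)):
        T=np.array(c["world_from_camera"]);d=T[:3,:3]@np.array([(p[0]-c["cx"])/c["fx"],(p[1]-c["cy"])/c["fy"],1]);d/=np.linalg.norm(d)
        P=np.eye(3)-np.outer(d,d);A.append(P);b.append(P@T[:3,3])
    return np.linalg.lstsq(np.vstack(A),np.hstack(b),rcond=None)[0]
def st():
    o=status.get_obs();print("t",round(o["time_s"],2),"q",o["qpos"].round(3).tolist(),"p",o["ee_pos"].round(4).tolist(),"rpy",o["eef_rot"].round(3).tolist(),"F",o["force"].round(1).tolist(),"w",round(o["grip_width"],4));return o
def go(pos,rot):
    """rows-units shift & turn from the present pose to world pos, Rotation rot"""
    o=status.get_obs();R0=R.from_euler("xyz",o["eef_rot"])
    s=R0.inv().apply(np.array(pos)-o["ee_pos"]);t=(R0.inv()*rot).as_rotvec()/(np.pi/2)
    print("shift",s.round(4).tolist(),"turn",t.round(4).tolist())
def down(yaw): return R.from_euler("xyz",[np.pi,0,yaw])
E
python3 - <<'E'
from h import *
c=camera("scene");crop(c,160,110,260,200,3,"z_scene.png")
c=camera("side");crop(c,210,120,210,210,2.8,"z_side.png")
E
```

```text
(no output)
```

View pics/z_scene.png

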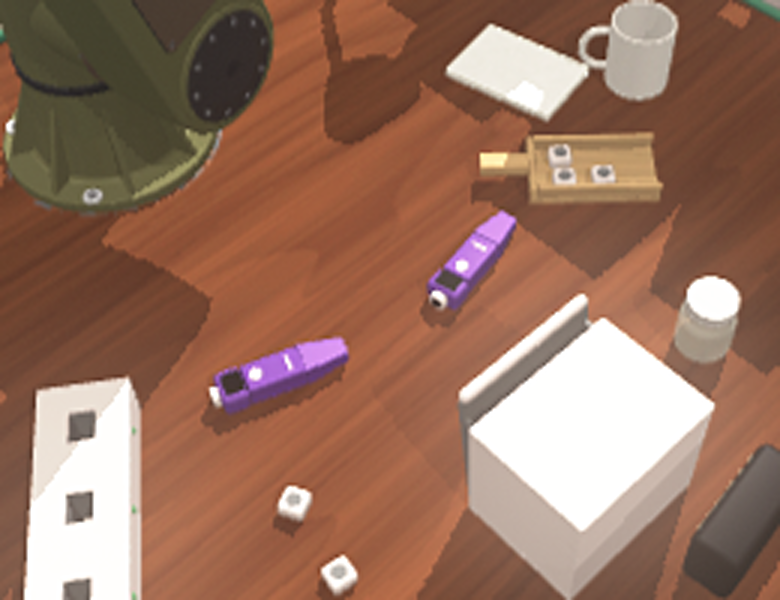

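View pics/z_side.png

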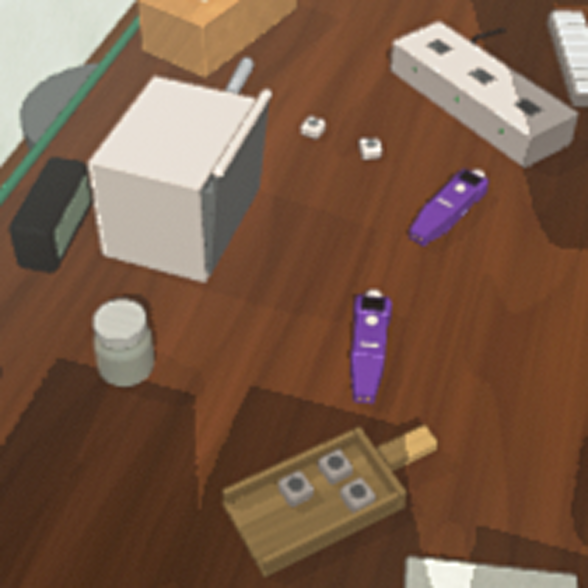

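```bash
python3 - <<'E'
from h import *
a=camera("scene");b=camera("side")
S=lambda x,y:(160+x/3,110+y/3)
D=lambda x,y:(210+x/2.8,120+y/2.8)
pts={"tA_nose":((437,298),(374,294),.013),"tA_foot":((505,222),(365,397),.013),"tB_nose":((215,397),(479,175),.013),"tB_foot":((341,350),(414,240),.013),
"tA_scr":((452,279),(373,303),.026),"tA_btn":((461,265),(371,320),.026),
"tB_scr":((233,382),(472,179),.026),"tB_btn":((255,373),(460,187),.026),
"handle_end_top":((482,157),(430,440),.030),
"trayinner1":((530,136),(360,432),.026),"trayinner2":((530,198),(404,492),.026),
"lip1":((653,136),(226,494),.026),"lip2":((660,186),(264,568),.026),
"c1":((560,152),(335,463),.022),"c2":((565,174),(358,492),.022),"c3":((602,172),(296,486),.022),
"c5":((295,500),(371,145),.016),"c6":((340,573),(313,124),.016),
"well_near":((81,426),(528,106),.05),"well_mid":((79,507),(484,75),.05),"well_far":((77,588),(439,46),.05),
"shellFL":((603,320),(203,184),.142),"shellFR":((713,407),(92,165),.142),
"bead1":((583,300),(220,170),.162),"bead2":((465,394),(267,96),.162),
"jar":((712,299),(121,313),.075),"binrearbot":((570,597),None,0),"roofNear":((583,527),None,.142),"roofL":((470,432),None,.142),
}
for k,(p,q,z) in pts.items():
    s=S(*p);r1=ray(a,*s,z)[:2].round(4)
    if q is None: print(k,r1,z);continue
    d=D(*q);print(k,r1,ray(b,*d,z)[:2].round(4),"tri",tri(a,s,b,d).round(4),"z",z)
E
```

```text
tA_nose [0.4613 0.093 ] [0.4601 0.0855] tri [0.4612 0.0904 0.0167] z 0.013
tA_foot [0.4394 0.2211] [0.4332 0.2262] tri [0.4352 0.2237 0.0083] z 0.013
tB_nose [ 0.3926 -0.148 ] [ 0.3854 -0.1531] tri [ 0.3885 -0.1492  0.0133] z 0.013
tB_foot [ 0.439  -0.0229] [ 0.437  -0.0129] tri [ 0.4368 -0.02    0.0069] z 0.013
tA_scr [0.4618 0.1151] [0.4556 0.1106] tri [0.4585 0.1136 0.0267] z 0.026
tA_btn [0.4552 0.1353] [0.4515 0.1351] tri [0.453  0.1353 0.0251] z 0.026
tB_scr [ 0.3994 -0.1283] [ 0.3912 -0.1275] tri [ 0.394  -0.1283  0.0229] z 0.026
tB_btn [ 0.4065 -0.1064] [ 0.4024 -0.1081] tri [ 0.4041 -0.1068  0.0255] z 0.026
handle_end_top [0.3627 0.2632] [0.3581 0.2687] tri [0.359  0.2661 0.0257] z 0.03
trayinner1 [0.3762 0.3302] [0.4252 0.2781] tri [0.4121 0.3012 0.067 ] z 0.026
trayinner2 [0.4424 0.2582] [0.369  0.3298] tri [ 0.388   0.2984 -0.0382] z 0.026
lip1 [0.4788 0.4323] [0.5251 0.3835] tri [0.5079 0.4016 0.0651] z 0.026
lip2 [0.5348 0.3756] [0.4678 0.4422] tri [ 0.4919  0.4189 -0.0341] z 0.026
c1 [0.4162 0.3387] [0.4391 0.3171] tri [0.4322 0.3261 0.0403] z 0.022
c2 [0.4436 0.3165] 
[... 290 characters left out ...]
3521 -0.2655] [ 0.3465 -0.2657] tri [ 0.3483 -0.2659  0.0482] z 0.05
well_mid [ 0.4214 -0.3147] [ 0.4133 -0.3159] tri [ 0.4162 -0.3156  0.0477] z 0.05
well_far [ 0.4846 -0.3595] [ 0.4854 -0.3645] tri [ 0.4853 -0.3599  0.0526] z 0.05
shellFL [0.6581 0.1141] [0.65   0.1071] tri [0.6539 0.1112 0.1433] z 0.142
shellFR [0.7863 0.1099] [0.775  0.1162] tri [0.7818 0.1117 0.1363] z 0.142
bead1 [0.6389 0.1059] [0.6321 0.1016] tri [0.6353 0.1042 0.1623] z 0.162
bead2 [ 0.6333 -0.0397] [ 0.6269 -0.036 ] tri [ 0.6299 -0.0389  0.1587] z 0.162
jar [0.6916 0.2522] [0.6875 0.2486] tri [0.6896 0.2503 0.0758] z 0.075
binrearbot [ 0.7797 -0.0535] 0
roofNear [ 0.7803 -0.0541] 0.142
roofL [ 0.654  -0.0547] 0.142
```

Two thermometers are present, with three covers on the tray and two on the shelf. The scene and side views agree to within 3–8 mm, and the sizes match (85 mm well pitch, 0.202 m tray length). I compute the move to above the bin's bead.

```bash
cat >> h.py <<'E'
import json
_st=st
def st():
    o=_st();open("log.jsonl","a").write(json.dumps([o["qpos"].tolist(),o["ee_pos"].tolist(),o["eef_rot"].tolist()])+"\n");return o
E
python3 - <<'E'
from h import *
st();go([.633,.03,.26],down(np.pi/2))
a=camera("scene");
for n,p,z in(("spoon bowl",(311,330),.01),("spoon tip",(276,367),.01),("spoon mid",(295,350),.01),("mug",(372,120),.09)): print(n,ray(a,*p,z).round(3))
E
```

```text
t 0.35 q [-1.387, 0.3, 1.521, -0.0, 1.321, -0.067] p [0.1365, -0.5327, 0.2053] rpy [-3.141, 0.0, 0.251] F [0.1, -0.6, -0.3] w 0.0938
shift [0.6206, -0.4219, -0.0546] turn [-0.0001, -0.0001, -0.8403]
spoon bowl [ 0.748 -0.17   0.01 ]
spoon tip [ 0.751 -0.294  0.01 ]
spoon mid [ 0.755 -0.234  0.01 ]
mug [0.387 0.5   0.09 ]
```

```bash
python3 -m jog '[[0.62,-0.42,-0.055,0,0,-0.84,0],[0.62,-0.42,-0.055,0,0,-0.84,0],[0.62,-0.42,-0.055,0,0,-0.84,0],[0.62,-0.42,-0.055,0,0,-0.84,0],[0.62,-0.42,-0.055,0,0,-0.84,0],[0.62,-0.42,-0.055,0,0,-0.84,0],[0.62,-0.42,-0.055,0,0,-0.84,0],[0.62,-0.42,-0.055,0,0,-0.84,0],[0.62,-0.42,-0.055,0,0,-0.84,0],[0.62,-0.42,-0.055,0,0,-0.84,0],[0.62,-0.42,-0.055,0,0,-0.84,0],[0.62,-0.42,-0.055,0,0,-0.84,0],[0.62,-0.42,-0.055,0,0,-0.84,0],[0.62,-0.42,-0.055,0,0,-0.84,0],[0.62,-0.42,-0.055,0,0,-0.84,0],[0.62,-0.42,-0.055,0,0,-0.84,0],[0.62,-0.42,-0.055,0,0,-0.84,0],[0.62,-0.42,-0.055,0,0,-0.84,0],[0.62,-0.42,-0.055,0,0,-0.84,0],[0.62,-0.42,-0.055,0,0,-0.84,0]]' 10
python3 - <<'E'
from h import *
st();c=camera("wrist");cv2.imwrite("pics/w1.png",c["image"][:,:,::-1]);go([.633,.03,.15],down(np.pi/2))
for y in(-.05,.108): print(proj(c,[.633,y,.162]))
for p in ([.651,-.056,.142],[.651,.112,.142]): print(proj(c,p))
E
```

```text
time_s: 2.4
ee_pos: [0.6325, 0.027, 0.261]
eef_rot: [3.141, -0.0, 1.569]
force: [-0.1, 0.3, 0.0]
grip_width: 0.0473
t 2.4 q [-0.015, 0.459, 1.177, 0.0, 1.505, -0.013] p [0.6325, 0.027, 0.261] rpy [3.141, -0.0, 1.569] F [-0.1, 0.3, 0.0] w 0.0473
shift [0.0028, 0.0003, 0.1109] turn [0.0004, -0.0001, -0.001]
(np.float64(323.90065091235465), np.float64(276.4915078392437))
(np.float64(323.74091419655366), np.float64(118.81715443192127))
(np.float64(339.9852416754128), np.float64(272.9947916656956))
(np.float64(341.95842686610047), np.float64(115.76943963869697))
```

View pics/w1.png

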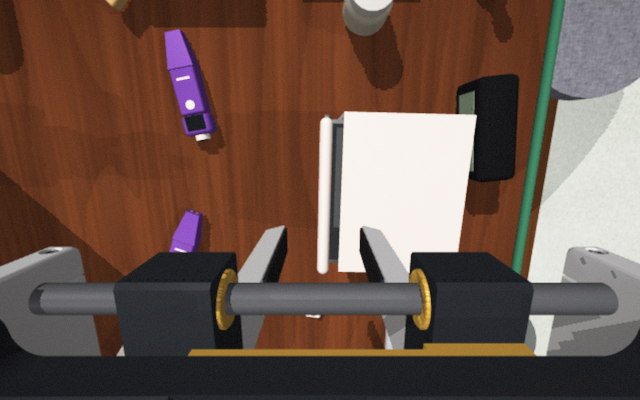

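Bead centre is at column 325 (rows 117–274), where I predicted 324, so the bin pose is confirmed. I descend, pinch, and follow the arc out.

```bash
python3 -m jog '[[0.003,0,0.04,0,0,0,0],[0.003,0,0.08,0,0,0,0],[0.003,0,0.111,0,0,0,0],[0.003,0,0.111,0,0,0,0],[0.003,0,0.111,0,0,0,-1],[0.003,0,0.111,0,0,0,-1],[0.003,0,0.111,0,0,0,-1],[0.003,0,0.111,0,0,0,-1],[0.003,0,0.111,0,0,0,-1],[0.003,0,0.111,0,0,0,-1],[0.003,0,0.111,0,0,0,-1]]' 10
python3 -m jog '[[0,-0.008,0,0,0,0,-1],[0,-0.0154,0.001,0,0,0,-1],[0,-0.023,0.002,0,0,0,-1],[0,-0.031,0.003,0,0,0,-1],[0,-0.038,0.005,0,0,0,-1],[0,-0.0455,0.007,0,0,0,-1],[0,-0.053,0.0095,0,0,0,-1],[0,-0.06,0.012,0,0,0,-1],[0,-0.067,0.0155,0,0,0,-1],[0,-0.074,0.019,0,0,0,-1],[0,-0.08,0.0228,0,0,0,-1],[0,-0.087,0.027,0,0,0,-1],[0,-0.089,0.0285,0,0,0,-1],[0,-0.089,0.0285,0,0,0,-1],[0,-0.089,0.0285,0,0,0,-1]]'
```

```text
time_s: 3.55
ee_pos: [0.6329, 0.0302, 0.1507]
eef_rot: [3.14, -0.0, 1.569]
force: [-0.4, -0.2, 6.0]
grip_width: 0.0115
time_s: 5.05
ee_pos: [0.5495, 0.0301, 0.1279]
eef_rot: [3.121, 0.0, 1.569]
force: [19.1, 0.6, 27.2]
grip_width: 0.029
```

```bash
python3 -m jog '[[0,0.005,-0.002,0,0,0,0],[0,0.005,-0.004,0,0,0,0],[0,0.005,-0.01,0,0,0,0],[0,0,-0.03,0,0,0,0],[0,0,-0.07,0,0,0,0],[0,0,-0.12,0,0,0,0],[0,0,-0.16,0,0,0,0],[0,0,-0.18,0,0,0,0]]'
python3 - <<'E'
from h import *
st();c=camera("wrist");cv2.imwrite("pics/w2.png",c["image"][:,:,::-1])
c=camera("side");crop(c,190,110,250,220,2.7,"s2.png")
E
```

```text
time_s: 5.85
ee_pos: [0.5456, 0.0301, 0.3115]
eef_rot: [3.118, 0.0, 1.569]
force: [0.4, -0.2, 0.0]
grip_width: 0.0472
t 5.85 q [-0.012, 0.22, 1.378, -0.0, 1.52, -0.01] p [0.5456, 0.0301, 0.3115] rpy [3.118, 0.0, 1.569] F [0.4, -0.2, 0.0] w 0.0472
```

View pics/s2.png

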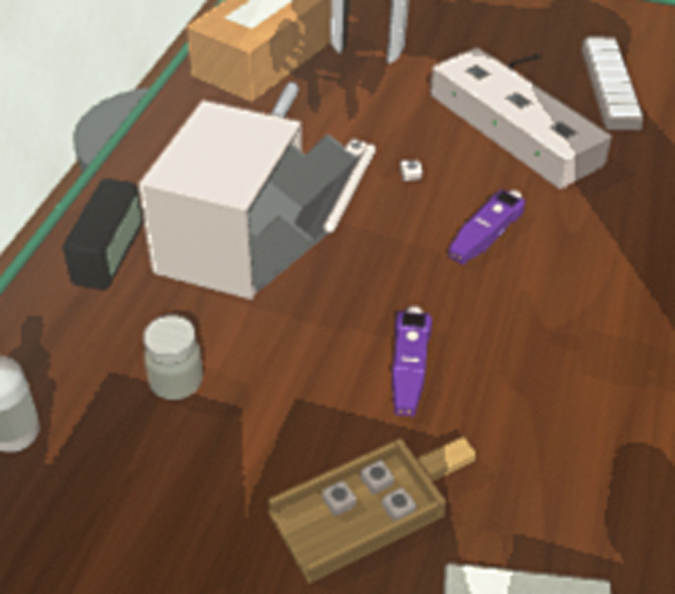

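View pics/w2.png

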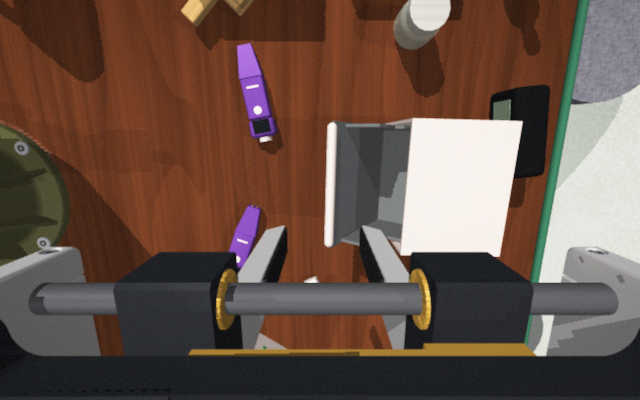

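The bin is fully open: its bead is now at column 331 of the wrist view, and the bucket is visibly open. Next is the tray handle; I hover with the tool tilted 30°.

```bash
python3 - <<'E'
from h import *
c=camera("wrist");
print("bead",ray(c,331,185,.134).round(4),"shell front",ray(c,411,120,.142).round(4),ray(c,402,253,.142).round(4))
r=down(np.pi/4)*R.from_rotvec([0,np.radians(30),0]);z=r.apply([0,0,1])
go(np.array([.374,.281,.022])+z*(.019-.14),r)
E
```

```text
bead [0.5597 0.0367 0.134 ] shell front [0.6517 0.1137 0.142 ] [ 0.6511 -0.051   0.142 ]
shift [0.2077, -0.2184, 0.1768] turn [-0.1182, 0.311, 0.4903]
```

```bash
python3 -m jog '[[0.208,-0.218,0.177,-0.118,0.311,0.49,0],[0.208,-0.218,0.177,-0.118,0.311,0.49,0],[0.208,-0.218,0.177,-0.118,0.311,0.49,0],[0.208,-0.218,0.177,-0.118,0.311,0.49,0],[0.208,-0.218,0.177,-0.118,0.311,0.49,0],[0.208,-0.218,0.177,-0.118,0.311,0.49,0],[0.208,-0.218,0.177,-0.118,0.311,0.49,0],[0.208,-0.218,0.177,-0.118,0.311,0.49,0],[0.208,-0.218,0.177,-0.118,0.311,0.49,0],[0.208,-0.218,0.177,-0.118,0.311,0.49,0],[0.208,-0.218,0.177,-0.118,0.311,0.49,0],[0.208,-0.218,0.177,-0.118,0.311,0.49,0],[0.208,-0.218,0.177,-0.118,0.311,0.49,0]]'
python3 - <<'E'
from h import *
st();c=camera("wrist");cv2.imwrite("pics/w3.png",c["image"][:,:,::-1])
u=np.array([1,1,0])/2**.5;v=np.array([-1,1,0])/2**.5;g=np.array([.374,.281,0])
for k,p in {"hend":g-u*.024+[0,0,.03],"lip":g+u*.181+[0,0,.006],"wallL":g+u*.031+v*.042+[0,0,.026],"wallR":g+u*.031-v*.042+[0,0,.026]}.items():print(k,np.round(proj(c,p)))
E
```

```text
time_s: 7.3
ee_pos: [0.3322, 0.238, 0.1267]
eef_rot: [-3.142, -0.524, 0.784]
force: [0.2, -0.7, -0.6]
grip_width: 0.047
t 7.3 q [0.409, -0.191, 2.334, 0.368, 0.536, 0.922] p [0.3322, 0.238, 0.1267] rpy [-3.142, -0.524, 0.784] F [0.2, -0.7, -0.6] w 0.047
hend [322. 220.]
lip [322.  70.]
wallL [283. 171.]
wallR [362. 171.]
```

View pics/w3.png

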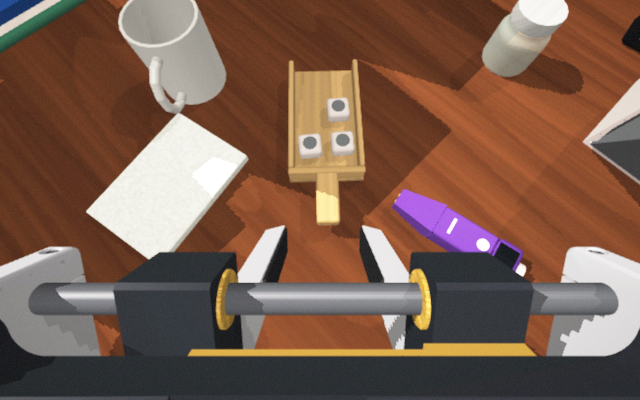

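Handle end sits at (327,222), walls at 288/365 and lip middle at (323,72), against predictions of 322, 283/362 and 322. So the tray is about 4 mm to the right at its handle and yawed 46.5°. I correct for that and approach along the tool axis.

```bash
python3 - <<'E'
from h import *
r=down(np.radians(46.5))*R.from_rotvec([0,np.radians(30),0]);z=r.apply([0,0,1])
go(np.array([.3775,.2775,.022])+z*(.019),r)
E
```

```text
shift [-0.0003, 0.004, 0.1396] turn [0.0085, -0.0, -0.0148]
```

```bash
python3 -m jog '[[0,0.004,0.04,0.0085,0,-0.015,0.2],[0,0.004,0.08,0.0085,0,-0.015,0.2],[0,0.004,0.11,0.0085,0,-0.015,0.2],[0,0.004,0.125,0.0085,0,-0.015,0.2],[0,0.004,0.139,0.0085,0,-0.015,0.2],[0,0.004,0.139,0.0085,0,-0.015,0.2],[0,0.004,0.139,0.0085,0,-0.015,0.2],[0,0.004,0.139,0.0085,0,-0.015,-1],[0,0.004,0.139,0.0085,0,-0.015,-1],[0,0.004,0.139,0.0085,0,-0.015,-1],[0,0.004,0.139,0.0085,0,-0.015,-1],[0,0.004,0.139,0.0085,0,-0.015,-1],[0,0.004,0.139,0.0085,0,-0.015,-1],[0,0.004,0.139,0.0085,0,-0.015,-1]]' 58
python3 - <<'E'
from h import *
st();c=camera("wrist");cv2.imwrite("pics/w4.png",c["image"][:,:,::-1])
E
```

```text
time_s: 8.75
ee_pos: [0.3841, 0.2844, 0.0065]
eef_rot: [3.141, -0.524, 0.812]
force: [-2.4, -3.7, 5.5]
grip_width: 0.0233
t 8.75 q [0.463, 0.279, 2.243, 0.96, 0.21, 0.316] p [0.3841, 0.2844, 0.0065] rpy [3.141, -0.524, 0.812] F [-2.4, -3.7, 5.5] w 0.0233
```

View pics/w4.png

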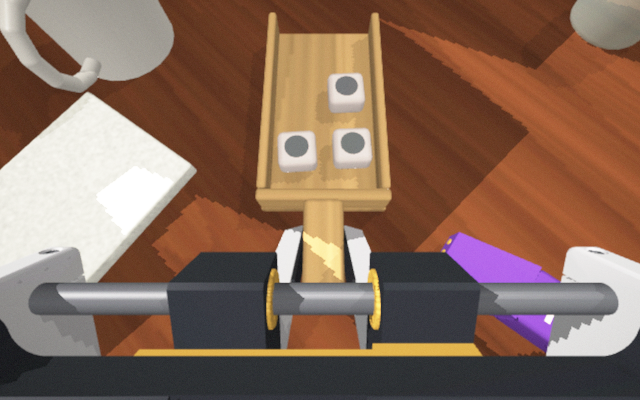

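```bash
python3 - <<'E'
from h import *
o=status.get_obs();r=R.from_euler("xyz",o["eef_rot"])
go(o["ee_pos"]+[0,0,.2],r)
go(o["ee_pos"]+[0,0,.03],r)
E
```

```text
shift [0.1001, 0.0001, -0.1732] turn [0.0, 0.0, 0.0]
shift [0.015, 0.0, -0.026] turn [0.0, 0.0, 0.0]
```

```bash
python3 -m jog '[[0.005,0,-0.009,0,0,0,-1],[0.01,0,-0.017,0,0,0,-1],[0.02,0,-0.035,0,0,0,-1],[0.03,0,-0.052,0,0,0,-1],[0.045,0,-0.078,0,0,0,-1],[0.06,0,-0.104,0,0,0,-1],[0.075,0,-0.13,0,0,0,-1],[0.09,0,-0.156,0,0,0,-1],[0.1,0,-0.173,0,0,0,-1],[0.1,0,-0.173,0,0,0,-1],[0.1,0,-0.173,0,0,0,-1]]'
python3 - <<'E'
from h import *
st();c=camera("wrist");cv2.imwrite("pics/w5.png",c["image"][:,:,::-1])
r=down(0)*R.from_rotvec([0,np.radians(30),0]);z=r.apply([0,0,1])
go(np.array([.419,.033,.022+.20])+z*(.019),r)
E
```

```text
time_s: 9.9
ee_pos: [0.3837, 0.2842, 0.2053]
eef_rot: [3.142, -0.523, 0.812]
force: [-0.4, -0.2, -2.0]
grip_width: 0.0239
t 9.9 q [0.463, -0.138, 2.083, 0.263, 0.717, 1.066] p [0.3837, 0.2842, 0.2053] rpy [3.142, -0.523, 0.812] F [-0.4, -0.2, -2.0] w 0.0239
shift [-0.1307, 0.2055, -0.0762] turn [-0.2583, 0.0011, 0.4478]
```

View pics/w5.png

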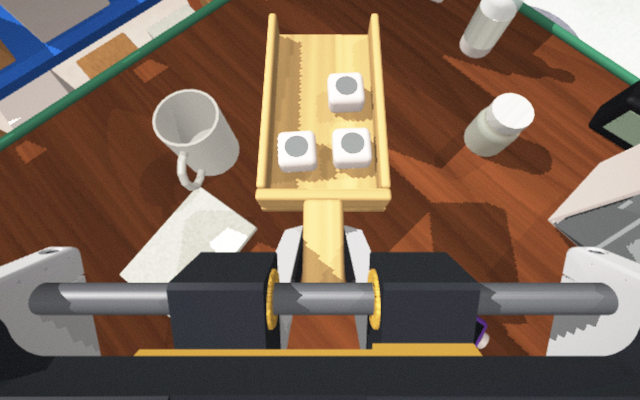

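The tray looks the same relative to the gripper (handle end wall at row 200, walls at 265/383), so nothing slipped. I carry it to the bin smoothly.

```bash
python3 -m jog '[[-0.004,0.006,-0.002,-0.008,0,0.013,-1],[-0.01,0.016,-0.006,-0.02,0,0.036,-1],[-0.02,0.031,-0.011,-0.039,0,0.067,-1],[-0.029,0.045,-0.017,-0.057,0,0.099,-1],[-0.038,0.06,-0.022,-0.075,0,0.13,-1],[-0.047,0.074,-0.027,-0.093,0,0.161,-1],[-0.056,0.088,-0.033,-0.111,0,0.193,-1],[-0.0655,0.103,-0.038,-0.129,0,0.224,-1],[-0.075,0.117,-0.043,-0.147,0,0.255,-1],[-0.084,0.1315,-0.049,-0.165,0,0.287,-1],[-0.093,0.146,-0.054,-0.183,0,0.318,-1],[-0.102,0.16,-0.059,-0.201,0,0.35,-1],[-0.111,0.175,-0.065,-0.22,0,0.381,-1],[-0.12,0.189,-0.07,-0.238,0,0.412,-1],[-0.127,0.199,-0.074,-0.251,0,0.435,-1],[-0.131,0.2055,-0.076,-0.258,0,0.448,-1],[-0.131,0.2055,-0.076,-0.258,0,0.448,-1],[-0.131,0.2055,-0.076,-0.258,0,0.448,-1]]'
python3 - <<'E'
from h import *
st();c=camera("wrist");cv2.imwrite("pics/w6.png",c["image"][:,:,::-1])
u=np.array([1,0,0]);
# tray pitch b: lip at (0.595,.03,.152) top of floor; grip at tray coords (-.106, z .022); lip (.075,.006)
for b in (20,35,48):
  b=np.radians(b);xt=np.array([np.cos(b),0,-np.sin(b)]);zt=np.array([np.sin(b),0,np.cos(b)])
  lip=np.array([.595,.033,.165 if b<.5 else .152]);grip=lip-xt*.181+zt*.016
  r=down(0)*R.from_rotvec([0,np.radians(30)-b,0]);z=r.apply([0,0,1]);print(grip);go(grip+z*.019,r)
E
```

```text
time_s: 11.75
ee_pos: [0.4283, 0.0329, 0.2051]
eef_rot: [3.142, -0.522, 0.0]
force: [-0.4, -0.3, -1.1]
grip_width: 0.0233
t 11.75 q [-0.013, -0.272, 2.189, 0.01, 0.704, 1.552] p [0.4283, 0.0329, 0.2051] rpy [3.142, -0.522, 0.0] F [-0.4, -0.3, -1.1] w 0.0233
[0.43038796 0.033      0.24194073]
shift [0.0137, 0.0001, -0.0131] turn [-0.0001, -0.221, 0.0003]
[0.4559107  0.033      0.26892377]
shift [0.0449, 0.0001, -0.026] turn [-0.0001, -0.3877, 0.0004]
[0.48577768 0.033      0.2972153 ]
shift [0.0816, 0.0001, -0.0385] turn [-0.0, -0.5321, 0.0004]
```

View pics/w6.png

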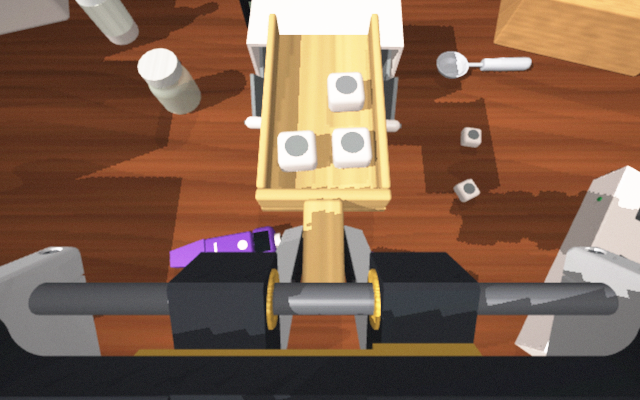

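The tray is centred over the bucket (tray middle at column 325, bead ends at 250/395). I tip it now.

```bash
python3 -m jog '[[0.007,0,-0.007,0,-0.11,0,-1],[0.0137,0,-0.013,0,-0.221,0,-1],[0.024,0,-0.018,0,-0.276,0,-1],[0.034,0,-0.022,0,-0.332,0,-1],[0.045,0,-0.026,0,-0.388,0,-1],[0.063,0,-0.032,0,-0.46,0,-1],[0.0816,0,-0.0385,0,-0.532,0,-1],[0.0816,0,-0.0385,0,-0.532,0,-1],[0.0816,0,-0.0385,0,-0.532,0,-1],[0.0816,0,-0.0385,0,-0.532,0,-1],[0.0816,0,-0.0385,0,-0.532,0,-1],[0.0816,0,-0.0385,0,-0.532,0,-1],[0.0816,0,-0.0385,0,-0.532,0,-1],[0.0816,0,-0.0385,0,-0.532,0,-1]]'
python3 - <<'E'
from h import *
st();c=camera("wrist");cv2.imwrite("pics/w7.png",c["image"][:,:,::-1])
c=camera("side");crop(c,190,110,250,220,2.7,"s7.png")
E
```

```text
time_s: 13.2
ee_pos: [0.4797, 0.0331, 0.2793]
eef_rot: [3.142, 0.313, 0.001]
force: [-0.5, -0.8, -1.2]
grip_width: 0.0232
t 13.2 q [-0.006, 0.294, 1.389, -0.002, 1.773, 1.564] p [0.4797, 0.0331, 0.2793] rpy [3.142, 0.313, 0.001] F [-0.5, -0.8, -1.2] w 0.0232
```

View pics/w7.png

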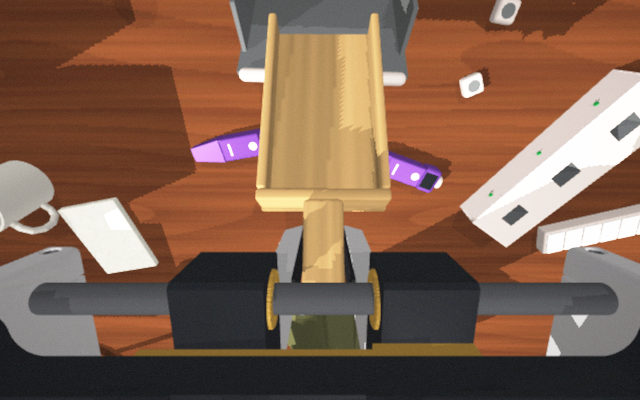

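View pics/s7.png

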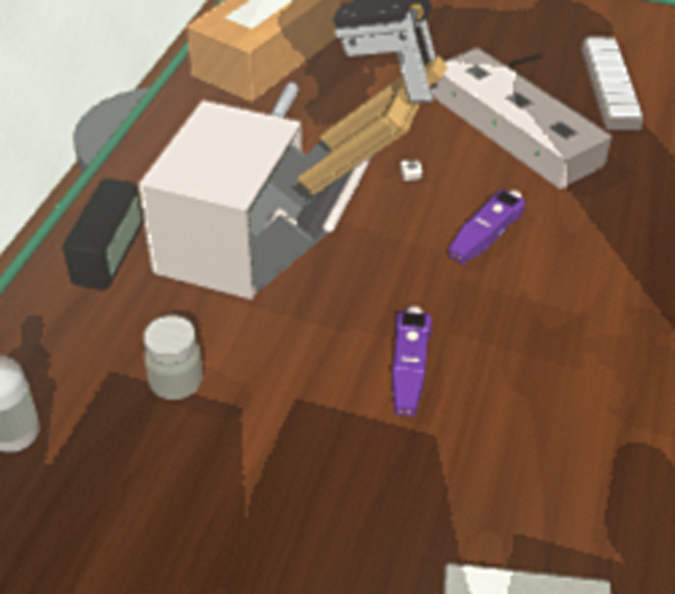

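The tray is empty and the covers are in the bucket. I put the tray back where it was.

```bash
python3 - <<'E'
from h import *
o=status.get_obs();go(o["ee_pos"]+[-.03,0,.05],R.from_euler("xyz",o["eef_rot"]))
r=R.from_euler("xyz",[np.pi,-.524,.812])
go([.384,.2844,.23],r)
E
```

```text
shift [-0.044, -0.0, -0.0383] turn [0.0, 0.0, 0.0]
shift [-0.0758, -0.2513, 0.0763] turn [0.0558, 0.5031, -0.5284]
```

```bash
python3 -m jog '[[-0.022,0,-0.02,0,0,0,-1],[-0.044,0,-0.04,0,0,0,-1],[-0.055,-0.03,-0.04,0.007,0.06,-0.066,-1],[-0.065,-0.065,-0.04,0.014,0.12,-0.13,-1],[-0.075,-0.1,-0.03,0.022,0.2,-0.21,-1],[-0.0758,-0.14,-0.01,0.03,0.28,-0.3,-1],[-0.0758,-0.18,0.02,0.04,0.36,-0.38,-1],[-0.0758,-0.22,0.05,0.05,0.44,-0.46,-1],[-0.0758,-0.2513,0.0763,0.0558,0.5031,-0.5284,-1],[-0.0758,-0.2513,0.0763,0.0558,0.5031,-0.5284,-1],[-0.0758,-0.2513,0.0763,0.0558,0.5031,-0.5284,-1],[-0.0758,-0.2513,0.0763,0.0558,0.5031,-0.5284,-1],[-0.0758,-0.2513,0.0763,0.0558,0.5031,-0.5284,-1],[-0.0758,-0.2513,0.0763,0.0558,0.5031,-0.5284,-1]]'
python3 - <<'E'
from h import *
st();c=camera("wrist");cv2.imwrite("pics/w8.png",c["image"][:,:,::-1])
c=camera("side");crop(c,190,110,250,220,2.7,"s8.png")
r=R.from_euler("xyz",[np.pi,-.524,.812])
go([.384,.2844,.008],r)
E
```

```text
time_s: 14.7
ee_pos: [0.3847, 0.2842, 0.2306]
eef_rot: [-3.141, -0.524, 0.81]
force: [0.7, 0.1, -0.9]
grip_width: 0.0237
t 14.7 q [0.462, -0.166, 2.045, 0.245, 0.781, 1.091] p [0.3847, 0.2842, 0.2306] rpy [-3.141, -0.524, 0.81] F [0.7, 0.1, -0.9] w 0.0237
shift [-0.1113, -0.0004, 0.1924] turn [0.0002, 0.0002, -0.0007]
```

View pics/s8.png

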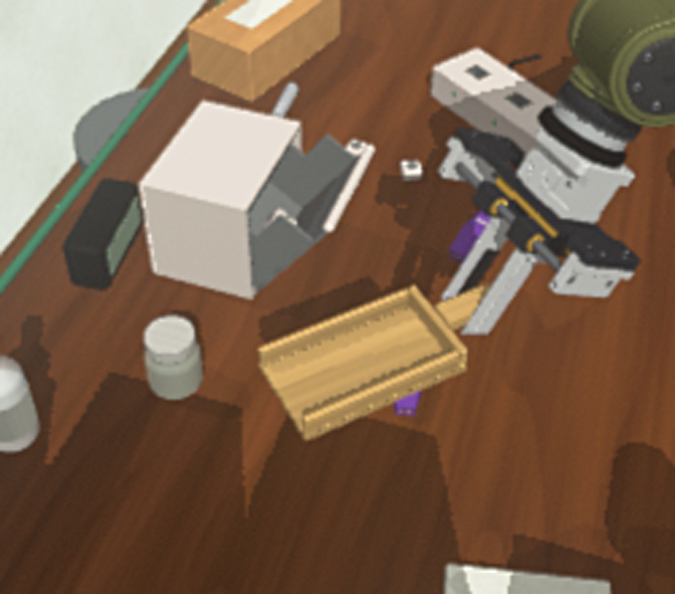

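```bash
python3 -m jog '[[-0.02,0,0.035,0,0,0,-1],[-0.045,0,0.078,0,0,0,-1],[-0.07,0,0.12,0,0,0,-1],[-0.09,0,0.155,0,0,0,-1],[-0.1,0,0.173,0,0,0,-1],[-0.106,0,0.183,0,0,0,-1],[-0.111,0,0.192,0,0,0,-1],[-0.111,0,0.192,0,0,0,-1],[-0.111,0,0.192,0,0,0,-1],[-0.111,0,0.192,0,0,0,-0.2],[-0.111,0,0.192,0,0,0,-0.1],[-0.111,0,0.192,0,0,0,0],[-0.111,0,0.192,0,0,0,0],[-0.111,0,0.17,0,0,0,0],[-0.111,0,0.13,0,0,0,0],[-0.111,0,0.085,0,0,0,0],[-0.111,0,0.04,0,0,0,0]]'
python3 - <<'E'
from h import *
st();c=camera("wrist");cv2.imwrite("pics/w9.png",c["image"][:,:,::-1])
E
```

```text
time_s: 16.5
ee_pos: [0.331, 0.228, 0.141]
eef_rot: [3.141, -0.522, 0.81]
force: [0.3, 1.0, 0.8]
grip_width: 0.0475
t 16.5 q [0.366, -0.236, 2.327, 0.385, 0.606, 0.858] p [0.331, 0.228, 0.141] rpy [3.141, -0.522, 0.81] F [0.3, 1.0, 0.8] w 0.0475
```

View pics/w9.png

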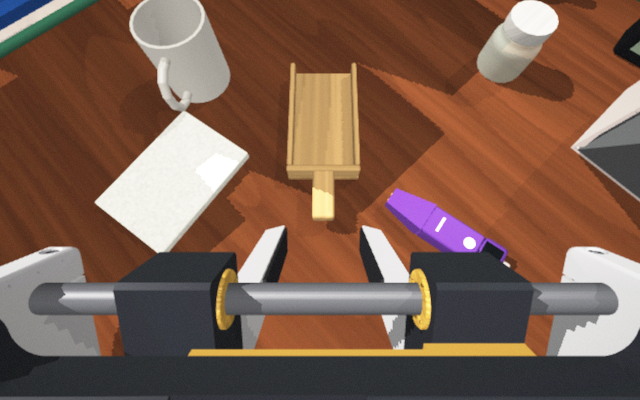

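Tray lies flat in its old spot (handle end at (322,218)). Now the shelf covers; I move to look from above.

```bash
python3 - <<'E'
from h import *
go([.57,-.25,.25],down(np.pi/2))
E
```

```text
shift [-0.1066, 0.5026, -0.1772] turn [0.1323, -0.3214, -0.4713]
```

```bash
python3 -m jog '[[-0.107,0.503,-0.177,0.132,-0.321,-0.471,0],[-0.107,0.503,-0.177,0.132,-0.321,-0.471,0],[-0.107,0.503,-0.177,0.132,-0.321,-0.471,0],[-0.107,0.503,-0.177,0.132,-0.321,-0.471,0],[-0.107,0.503,-0.177,0.132,-0.321,-0.471,0],[-0.107,0.503,-0.177,0.132,-0.321,-0.471,0],[-0.107,0.503,-0.177,0.132,-0.321,-0.471,0],[-0.107,0.503,-0.177,0.132,-0.321,-0.471,0],[-0.107,0.503,-0.177,0.132,-0.321,-0.471,0],[-0.107,0.503,-0.177,0.132,-0.321,-0.471,0],[-0.107,0.503,-0.177,0.132,-0.321,-0.471,0],[-0.107,0.503,-0.177,0.132,-0.321,-0.471,0],[-0.107,0.503,-0.177,0.132,-0.321,-0.471,0],[-0.107,0.503,-0.177,0.132,-0.321,-0.471,0],[-0.107,0.503,-0.177,0.132,-0.321,-0.471,0]]'
python3 - <<'E'
from h import *
st();c=camera("wrist");cv2.imwrite("pics/w10.png",c["image"][:,:,::-1])
E
```

```text
time_s: 18.05
ee_pos: [0.5699, -0.2493, 0.2499]
eef_rot: [3.141, -0.0, 1.571]
force: [-0.2, 0.7, -0.6]
grip_width: 0.0472
t 18.05 q [-0.471, 0.437, 1.233, 0.001, 1.471, -0.472] p [0.5699, -0.2493, 0.2499] rpy [3.141, -0.0, 1.571] F [-0.2, 0.7, -0.6] w 0.0472
```

View pics/w10.png

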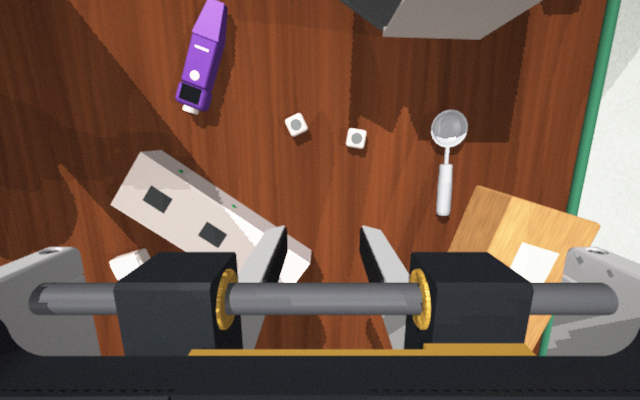

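```bash
python3 - <<'E'
from h import *
c=camera("wrist");crop(c,270,95,110,75,7,"w10z.png")
for n,p in(("c5",(296,125)),("c6",(356,138))): print(n,ray(c,*p,.016).round(4))
for n,p in(("wn",(158,199)),("wm",(212,235))): print(n,ray(c,*p,.05).round(4))
for n,p in(("Bnose",(190,109)),("Bfoot",(211,2))): print(n,ray(c,*p,.013).round(4))
print("spoon",ray(c,449,128,.01).round(3),ray(c,444,213,.01).round(3))
E
```

```text
c5 [ 0.5328 -0.1688  0.016 ]
c6 [ 0.6156 -0.1861  0.016 ]
wn [ 0.35   -0.2654  0.05  ]
wm [ 0.4176 -0.3159  0.05  ]
Bnose [ 0.3883 -0.1477  0.013 ]
Bfoot [ 0.428  -0.0185  0.013 ]
spoon [ 0.746 -0.172  0.01 ] [ 0.75  -0.295  0.01 ]
```

View pics/w10z.png

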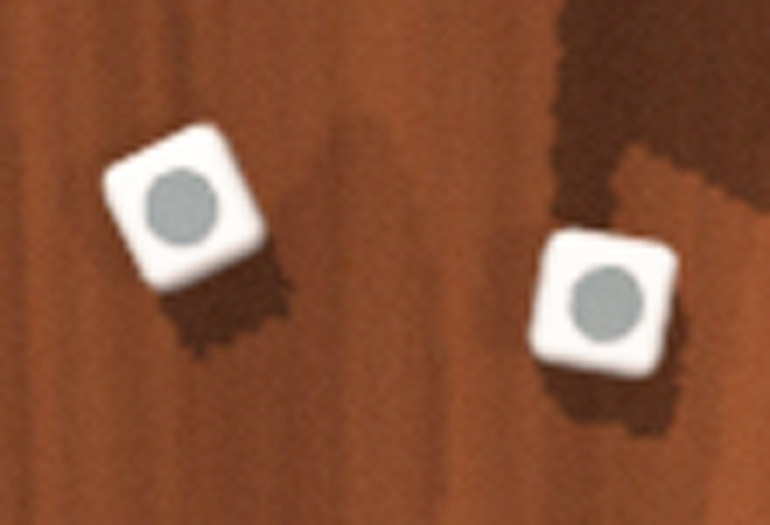

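The covers are at (296,124) turned +28° and (357,138) turned −8°. Their positions agree with the earlier ones. Pick cover 5.

```bash
python3 -m jog '[[0.04,-0.02,0.05,0,0,-0.1,0],[0.08,-0.037,0.1,0,0,-0.2,0],[0.08,-0.037,0.15,0,0,-0.311,0],[0.08,-0.037,0.19,0,0,-0.311,0],[0.08,-0.037,0.22,0,0,-0.311,0],[0.08,-0.037,0.24,0,0,-0.311,0],[0.08,-0.037,0.245,0,0,-0.311,0],[0.08,-0.037,0.245,0,0,-0.311,0],[0.08,-0.037,0.245,0,0,-0.311,-1],[0.08,-0.037,0.245,0,0,-0.311,-1],[0.08,-0.037,0.245,0,0,-0.311,-1],[0.08,-0.037,0.245,0,0,-0.311,-1],[0.08,-0.037,0.245,0,0,-0.311,-1],[0.08,-0.037,0.22,0,0,-0.311,-1],[0.08,-0.037,0.17,0,0,-0.311,-1],[0.08,-0.037,0.12,0,0,-0.311,-1],[0.08,-0.037,0.07,0,0,-0.311,-1],[0.08,-0.037,0.05,0,0,-0.311,-1]]' 15
python3 - <<'E'
from h import *
st()
go([.608,.03,.22],down(np.pi/2))
E
```

```text
time_s: 19.95
ee_pos: [0.5341, -0.1699, 0.2056]
eef_rot: [3.136, 0.006, 2.06]
force: [0.3, -0.7, 0.2]
grip_width: 0.026
t 19.95 q [-0.374, 0.319, 1.496, 0.001, 1.319, -0.863] p [0.5341, -0.1699, 0.2056] rpy [3.136, 0.006, 2.06] F [0.3, -0.7, 0.2] w 0.026
shift [0.1417, 0.1592, -0.0143] turn [0.0043, 0.0026, 0.3113]
```

```bash
python3 - <<'E'
from h import *
go([.605,.03,.22],down(np.pi))
go([.605,.03,.12],down(np.pi))
E
```

```text
shift [0.1431, 0.1566, -0.0143] turn [0.0012, 0.0051, -0.6887]
shift [0.1437, 0.156, 0.0856] turn [0.0012, 0.0051, -0.6887]
```

```bash
python3 -m jog '[[0.035,0.04,-0.014,0,0,-0.17,-1],[0.07,0.08,-0.014,0,0,-0.34,-1],[0.11,0.12,-0.014,0,0,-0.51,-1],[0.143,0.156,-0.014,0,0.005,-0.688,-1],[0.143,0.156,-0.014,0,0.005,-0.688,-1],[0.143,0.156,-0.014,0,0.005,-0.688,-1],[0.143,0.156,-0.014,0,0.005,-0.688,-1],[0.143,0.156,-0.014,0,0.005,-0.688,-1],[0.143,0.156,0.03,0,0.005,-0.688,-1],[0.143,0.156,0.07,0,0.005,-0.688,-1],[0.143,0.156,0.085,0,0.005,-0.688,-1],[0.143,0.156,0.085,0,0.005,-0.688,0],[0.143,0.156,0.085,0,0.005,-0.688,0],[0.143,0.156,0.085,0,0.005,-0.688,0],[0.143,0.156,0.04,0,0.005,-0.688,0],[0.143,0.156,-0.01,0,0.005,-0.688,0],[0.143,0.156,-0.03,0,0.005,-0.688,0]]'
python3 - <<'E'
from h import *
st();c=camera("wrist");cv2.imwrite("pics/w11.png",c["image"][:,:,::-1])
r=down(np.radians(82))
go([.6156,-.1861,.12],r);go([.6156,-.1861,.004],r)
E
```

```text
time_s: 21.65
ee_pos: [0.6057, 0.0297, 0.2426]
eef_rot: [3.14, 0.01, 3.141]
force: [0.6, 0.8, 0.6]
grip_width: 0.047
t 21.65 q [-0.012, 0.398, 1.304, 0.002, 1.43, -1.582] p [0.6057, 0.0297, 0.2426] rpy [3.14, 0.01, 3.141] F [0.6, 0.8, 0.6] w 0.047
shift [-0.0082, -0.216, 0.1239] turn [0.0071, 0.0048, 1.0883]
shift [-0.0069, -0.2162, 0.2399] turn [0.0071, 0.0048, 1.0883]
```

View pics/w11.png

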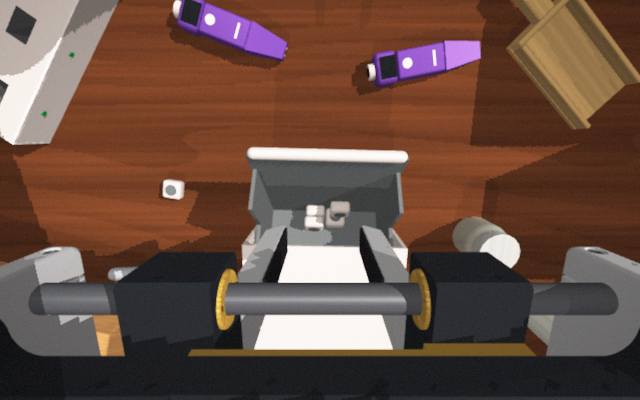

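Covers lie in the bucket at about (315,217) and (338,213); cover 6 is still at (172,189). I fetch it with jaws along y, since a square cover can be gripped either way.

```bash
python3 - <<'E'
from h import *
r=down(np.radians(172))
go([.6156,-.1861,.12],r);go([.6156,-.1861,.004],r)
E
```

```text
shift [-0.0082, -0.216, 0.1239] turn [0.0014, 0.0074, 0.0883]
shift [-0.0069, -0.2162, 0.2399] turn [0.0014, 0.0074, 0.0883]
```

```bash
python3 -m jog '[[-0.008,-0.05,0,0,0.007,0.088,0],[-0.008,-0.1,0,0,0.007,0.088,0],[-0.008,-0.15,0.02,0,0.007,0.088,0],[-0.008,-0.2,0.06,0,0.007,0.088,0],[-0.008,-0.216,0.11,0,0.007,0.088,0],[-0.008,-0.216,0.155,0,0.007,0.088,0],[-0.008,-0.216,0.2,0,0.007,0.088,0],[-0.007,-0.216,0.225,0,0.007,0.088,0],[-0.007,-0.216,0.239,0,0.007,0.088,0],[-0.007,-0.216,0.239,0,0.007,0.088,0],[-0.007,-0.216,0.239,0,0.007,0.088,-1],[-0.007,-0.216,0.239,0,0.007,0.088,-1],[-0.007,-0.216,0.239,0,0.007,0.088,-1],[-0.007,-0.216,0.239,0,0.007,0.088,-1],[-0.007,-0.216,0.239,0,0.007,0.088,-1],[-0.007,-0.216,0.19,0,0.007,0.088,-1],[-0.007,-0.216,0.14,0,0.007,0.088,-1],[-0.007,-0.216,0.09,0,0.007,0.088,-1],[-0.007,-0.216,0.04,0,0.007,0.088,-1],[-0.007,-0.216,0.02,0,0.007,0.088,-1]]'
python3 - <<'E'
from h import *
st()
go([.605,.03,.22],down(np.pi))
go([.605,.03,.12],down(np.pi))
E
```

```text
time_s: 23.7
ee_pos: [0.614, -0.1866, 0.2305]
eef_rot: [3.141, 0.008, 3.002]
force: [0.2, -0.5, -0.6]
grip_width: 0.0257
t 23.7 q [-0.353, 0.489, 1.203, 0.002, 1.442, -1.785] p [0.614, -0.1866, 0.2305] rpy [3.141, 0.008, 3.002] F [0.2, -0.5, -0.6] w 0.0257
shift [0.0391, 0.2132, 0.0103] turn [0.0, 0.0053, -0.0886]
shift [0.0399, 0.2131, 0.1103] turn [0.0, 0.0053, -0.0886]
```

```bash
python3 -m jog '[[0.01,0.05,0.01,0,0.005,-0.02,-1],[0.02,0.1,0.01,0,0.005,-0.04,-1],[0.03,0.15,0.01,0,0.005,-0.06,-1],[0.039,0.2,0.01,0,0.005,-0.088,-1],[0.039,0.213,0.01,0,0.005,-0.088,-1],[0.039,0.213,0.01,0,0.005,-0.088,-1],[0.039,0.213,0.05,0,0.005,-0.088,-1],[0.04,0.213,0.09,0,0.005,-0.088,-1],[0.04,0.213,0.11,0,0.005,-0.088,-1],[0.04,0.213,0.11,0,0.005,-0.088,-1],[0.04,0.213,0.11,0,0.005,-0.088,0],[0.04,0.213,0.11,0,0.005,-0.088,0],[0.04,0.213,0.11,0,0.005,-0.088,0],[0.04,0.213,0.06,0,0.005,-0.088,0],[0.04,0.213,0.01,0,0.005,-0.088,0],[0,0.213,-0.03,0,0.005,-0.088,0],[-0.05,0.213,-0.06,0,0.005,-0.088,0],[-0.05,0.213,-0.06,0,0.005,-0.088,0]]'
python3 - <<'E'
from h import *
st();c=camera("wrist");cv2.imwrite("pics/w12.png",c["image"][:,:,::-1])
E
```

```text
time_s: 25.5
ee_pos: [0.6944, 0.017, 0.2945]
eef_rot: [-3.141, 0.005, 3.14]
force: [-0.7, -0.4, -0.7]
grip_width: 0.0467
t 25.5 q [-0.028, 0.61, 0.878, -0.0, 1.648, -1.598] p [0.6944, 0.017, 0.2945] rpy [-3.141, 0.005, 3.14] F [-0.7, -0.4, -0.7] w 0.0467
```

View pics/w12.png

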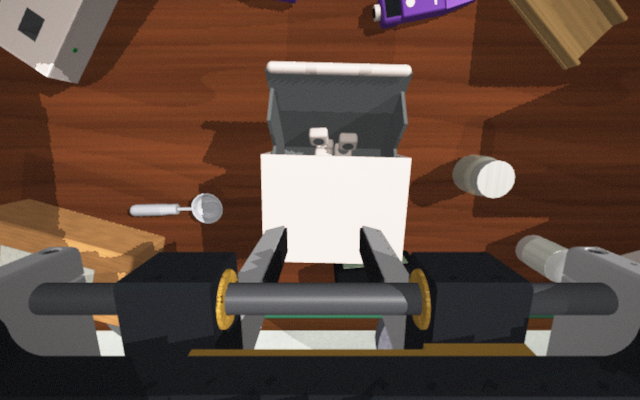

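```bash
python3 -m jog '[[0.05,-0.013,0,0,0,0,0],[0.1,-0.013,0,0,0,0,0],[0.12,-0.013,0,0,0,0,0],[0.12,-0.013,0,0,0,0,0]]'
python3 - <<'E'
from h import *
st();c=camera("wrist");crop(c,220,140,220,140,3.6,"w13.png")
E
```

```text
time_s: 25.95
ee_pos: [0.5732, 0.0039, 0.2955]
eef_rot: [-3.141, 0.007, 3.14]
force: [1.0, 0.1, 0.5]
grip_width: 0.0474
t 25.95 q [-0.057, 0.299, 1.316, -0.0, 1.52, -1.626] p [0.5732, 0.0039, 0.2955] rpy [-3.141, 0.007, 3.14] F [1.0, 0.1, 0.5] w 0.0474
```

View pics/w13.png

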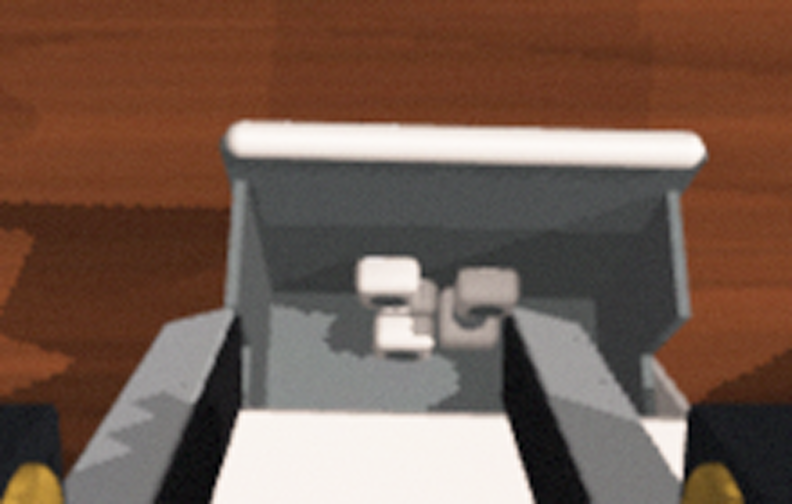

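Five covers are visible in the bucket (crop positions (388,280), (423,295), (403,332), (487,290), (470,320)): three from the tray and two from the shelf. Now I shut the bin by pushing from the front.

```bash
python3 -m jog '[[0.045,0.015,0,0,0,0,-1],[0.078,0.026,0.02,0,0,0,-1],[0.078,0.026,0.06,0,0,0,-1],[0.078,0.026,0.11,0,0,0,-1],[0.078,0.026,0.15,0,0,0,-1],[0.078,0.026,0.17,0,0,0,-1],[0.078,0.026,0.17,0,0,0,-1]]' 20
python3 -m jog '[[-0.015,0,0,0,0,0,-1],[-0.03,0,0,0,0,0,-1],[-0.04,0,-0.002,0,0,0,-1],[-0.05,0,-0.005,0,0,0,-1],[-0.06,0,-0.008,0,0,0,-1],[-0.07,0,-0.012,0,0,0,-1],[-0.08,0,-0.015,0,0,0,-1],[-0.09,0,-0.018,0,0,0,-1],[-0.1,0,-0.02,0,0,0,-1],[-0.11,0,-0.022,0,0,0,-1],[-0.12,0,-0.023,0,0,0,-1],[-0.124,0,-0.023,0,0,0,-1],[-0.127,0,-0.023,0,0,0,-1],[-0.127,0,-0.023,0,0,0,-1]]'
```

```text
time_s: 26.7
ee_pos: [0.4972, 0.03, 0.1221]
eef_rot: [-3.141, 0.003, 3.14]
force: [-0.5, 0.2, 0.8]
grip_width: 0.0006
time_s: 28.1
ee_pos: [0.6244, 0.0298, 0.1457]
eef_rot: [-3.141, 0.003, 3.14]
force: [-0.2, -0.3, -1.2]
grip_width: 0.0006
```

```bash
python3 -m jog '[[-0.003,0,0,0,0,0,-1],[-0.006,0,0,0,0,0,-1],[-0.006,0,0,0,0,0,-1]]'
python3 - <<'E'
from h import *
st();c=camera("wrist");cv2.imwrite("pics/w14.png",c["image"][:,:,::-1])
c=camera("side");crop(c,190,110,250,220,2.7,"s14.png")
E
```

```text
time_s: 28.4
ee_pos: [0.6307, 0.0298, 0.1458]
eef_rot: [-3.141, 0.003, 3.14]
force: [-0.1, -0.1, 0.1]
grip_width: 0.0003
t 28.4 q [-0.011, 0.529, 1.342, -0.0, 1.268, -1.58] p [0.6307, 0.0298, 0.1458] rpy [-3.141, 0.003, 3.14] F [-0.1, -0.1, 0.1] w 0.0003
```

View pics/s14.png

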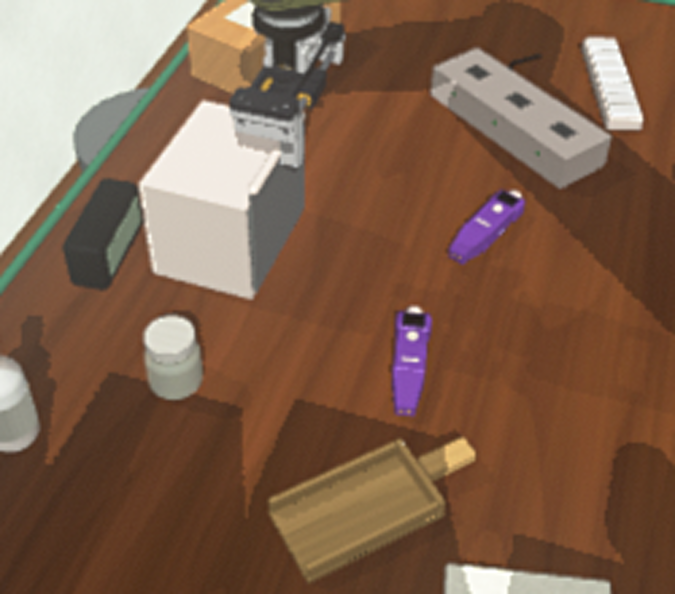

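```bash
python3 -m jog '[[-0.003,0,0,0,0,0,-1],[-0.005,0,0,0,0,0,-1],[-0.005,0,0,0,0,0,-1]]'
python3 -m jog '[[-0.003,0,0,0,0,0,-1],[-0.005,0,0,0,0,0,-1],[-0.005,0,0,0,0,0,-1]]'
python3 - <<'E'
from h import *
st();c=camera("wrist");cv2.imwrite("pics/w15.png",c["image"][:,:,::-1])
E
```

```text
time_s: 28.8
ee_pos: [0.6331, 0.0298, 0.1457]
eef_rot: [-3.141, -0.004, 3.14]
force: [-23.5, 0.2, 10.7]
grip_width: 0.0005
time_s: 29.1
ee_pos: [0.6334, 0.0298, 0.1458]
eef_rot: [-3.141, -0.018, 3.14]
force: [-45.7, -1.6, 21.1]
grip_width: 0.0006
t 29.1 q [-0.01, 0.547, 1.313, -0.001, 1.299, -1.58] p [0.6334, 0.0298, 0.1458] rpy [-3.141, -0.018, 3.14] F [-45.7, -1.6, 21.1] w 0.0006
```

View pics/w15.png

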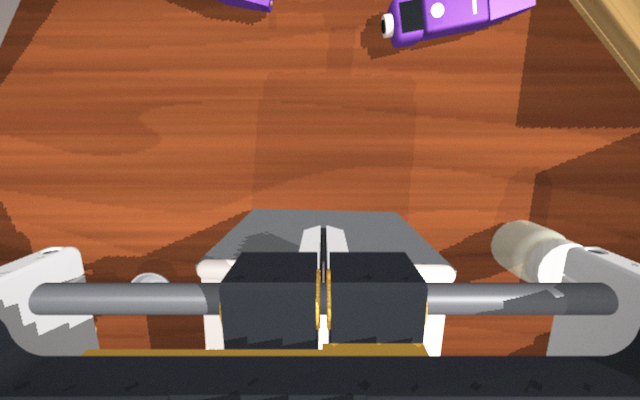

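The push met the stop (46 N at the fingers, no further motion), so the bin is shut. I back off, rise, and fit a kinematic model from the logged poses to plan the thermometer grasps.

```bash
python3 -m jog '[[0.02,0,0,0,0,0,-1],[0.05,0,-0.03,0,0,0,-1],[0.05,0,-0.08,0,0,0,0],[0.05,0,-0.13,0,0,0,0],[0.05,0,-0.18,0,0,0,0],[0.05,0,-0.18,0,0,0,0]]'
cat > kin.py <<'E'
import numpy as np,json,itertools
from scipy.optimize import least_squares
from scipy.spatial.transform import Rotation as R
LO=np.array([-3.03,-.79,.23,-1.04,0,-2.55]);HI=np.array([3.03,2.21,2.52,4.18,3.07,2.55])
def fk(q,P,s4,s6,off):
    h,a1,L1,a3,L2,d=P
    W=R.from_euler("z",q[0])*R.from_euler("y",q[1]+q[2])
    r=W*R.from_euler("z",s4*q[3])*R.from_euler("y",q[4])*R.from_euler("z",s6*q[5]+off)
    p=R.from_euler("z",q[0]).apply([a1+L1*np.sin(q[1]),0,h+L1*np.cos(q[1])])+W.apply([a3,0,L2])+r.apply([0,0,d])
    return p,r
def fit():
    D=[json.loads(l) for l in open("log.jsonl")]
    best=None
    for s4,s6,off in itertools.product((1,-1),(1,-1),(0,np.pi/2,np.pi,-np.pi/2)):
        e=np.mean([(fk(q,[0]*6,s4,s6,off)[1].inv()*R.from_euler("xyz",rr)).magnitude() for q,p,rr in D])
        if best is None or e<best[0]: best=(e,s4,s6,off)
    e,s4,s6,off=best
    s=least_squares(lambda P:np.concatenate([fk(q,P,s4,s6,off)[0]-p for q,p,rr in D]),[.3,.05,.4,0,.4,.25])
    return s.x,s4,s6,off,e,np.abs(s.fun).max()
def ik(pos,rot,M,q0):
    best=None
    for g in [q0]+[np.array(q0)+np.random.RandomState(i).randn(6)*.6 for i in range(12)]:
        f=lambda q:np.concatenate([(fk(q,*M)[0]-pos)*5,(fk(q,*M)[1].inv()*rot).as_rotvec()])
        s=least_squares(f,np.clip(g,LO+.01,HI-.01),bounds=(LO,HI))
        c=(np.abs(s.fun).max()>2e-3, np.abs(s.x-q0).max())
        if best is None or c<best[0]:best=(c,s.x,np.abs(s.fun).max())
    return best[1],best[2]
E
python3 - <<'E'
from h import *
st();import kin
print(kin.fit())
a=camera("scene");crop(a,150,110,260,230,3,"s16.png")
E
```

```text
time_s: 29.75
ee_pos: [0.5878, 0.03, 0.3342]
eef_rot: [-3.141, -0.006, 3.14]
force: [0.5, 0.4, -0.0]
grip_width: 0.0292
t 29.75 q [-0.011, 0.337, 1.18, -0.001, 1.631, -1.58] p [0.5878, 0.03, 0.3342] rpy [-3.141, -0.006, 3.14] F [0.5, 0.4, -0.0] w 0.0292
(array([ 0.28789963, -0.04360394,  0.46462808,  0.06516551,  0.4787644 ,
        0.34843453]), 1, 1, 1.5707963267948966, np.float64(4.337256517736887e-16), np.float64(0.03733638127550401))
```

View pics/s16.png

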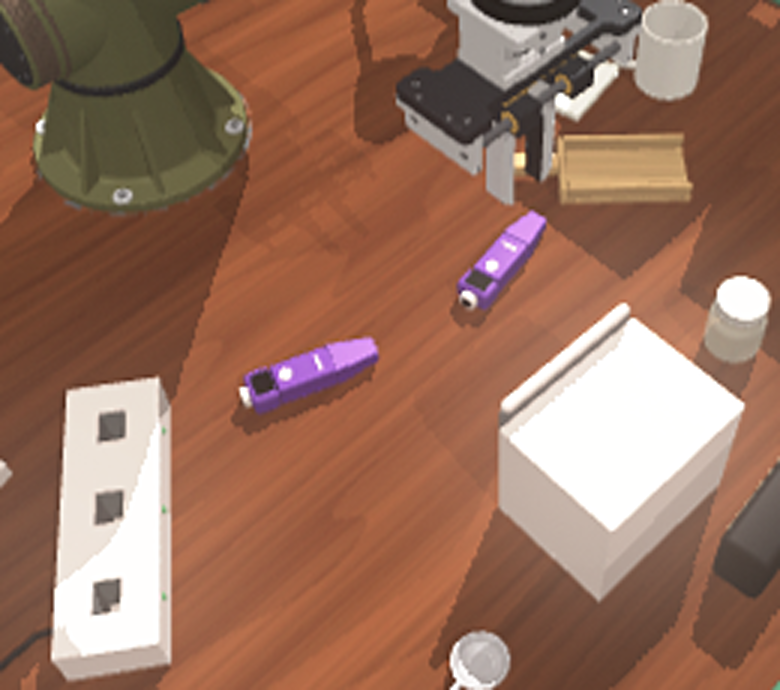

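The bin is shut (bead in line with the shell's front). The fit's orientation is exact but its position is not; I add a wrist offset.

```bash
python3 - <<'E'
s=open('kin.py').read()
s=s.replace("h,a1,L1,a3,L2,d=P","h,a1,L1,a3,L2,d,b,w,k=P").replace("+r.apply([0,0,d])","+r.apply([0,0,d])+(W*R.from_euler('z',s4*q[3])*R.from_euler('y',q[4])).apply([w,0,0])+R.from_euler('z',q[0]).apply([L1*0+k*np.cos(q[1]),b,-k*np.sin(q[1])])")
s=s.replace("[0]*6","[0]*9").replace("[.3,.05,.4,0,.4,.25]","[.3,.05,.4,0,.4,.25,0,0,0]")
open('kin.py','w').write(s)
E
python3 - <<'E'
import kin;f=kin.fit();print(f[0].round(4),f[1:])
E
```

```text
[0.2212 0.     0.4242 0.0409 0.4475 0.2706 0.0366 0.     0.    ] (1, 1, 1.5707963267948966, np.float64(4.337256517736887e-16), np.float64(2.5557540285492397e-10))
```

Exact fit now (residual ~1e-10). Next I measure the thermometers with the wrist camera.

```bash
python3 - <<'E'
from h import *
c=camera("wrist");crop(c,80,0,480,220,1.66,"w16.png")
E
```

```text
(no output)
```

View pics/w16.png

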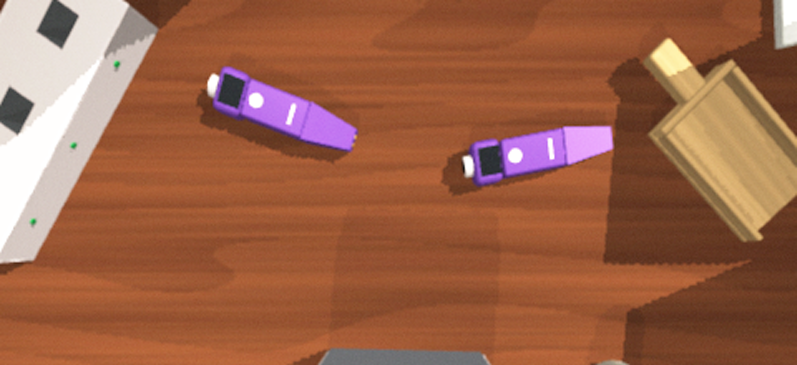

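```bash
cat > thm.py <<'E'
from h import *
from scipy.optimize import minimize
secs=[((0,20,14),(46,34,26)),((46,34,26),(106,34,26)),((106,40,26),(134,40,26))]
def render(c,x,y,yaw,s=4):
    m=np.zeros((400*s//1,640*s),np.uint8)
    Rm=R.from_euler("z",yaw).as_matrix()
    for a,b in secs:
        P=[]
        for (X,W,T) in(a,b):
            for sy in(-1,1):
                for sz in(-1,1): 
                    w=Rm@np.array([X,sy*W/2,0])/1000+[x,y,.013+sz*T/2000];P.append(proj(c,w))
        h=cv2.convexHull((np.array(P)*s+s/2-.5).astype(np.float32)).round().astype(np.int32);cv2.fillConvexPoly(m,h,255)
    return cv2.resize(m,(640,400),interpolation=cv2.INTER_AREA)/255.
def mask(c):
    hsv=cv2.cvtColor(c["image"],cv2.COLOR_RGB2HSV);m=((hsv[...,0]>120)&(hsv[...,0]<160)&(hsv[...,1]>70)&(hsv[...,2]>50)).astype(np.uint8)
    return cv2.morphologyEx(m,cv2.MORPH_CLOSE,np.ones((9,9),np.uint8))
def fitth(c,guess):
    m=mask(c);n,l,s,cen=cv2.connectedComponentsWithStats(m)
    x,y,yaw=guess;u=proj(c,[x+.07*np.cos(yaw),y+.07*np.sin(yaw),.013])
    k=1+np.argmin([np.hypot(*(cen[i]-u))+1e4*(s[i][4]<60) for i in range(1,n)]);t=(l==k).astype(float)
    def f(v):
        r=render(c,v[0],v[1],v[2]);return np.abs(r-t).sum()/t.sum()
    sim=np.array(guess)+np.vstack([np.zeros(3),np.diag([.006,.006,.06])])
    q=minimize(f,guess,method="Nelder-Mead",options=dict(initial_simplex=sim,xatol=1e-4,fatol=1e-4))
    return q.x.round(4),round(q.fun,3),s[k][4]
E
python3 - <<'E'
from thm import *
A=(.437,.224,np.arctan2(-.133,.025));B=(.434,-.019,np.arctan2(-.129,-.045))
for n in("wrist","scene","side"):
    c=camera(n)
    for g in(A,B): print(n,fitth(c,g))
E
```

```text
wrist (array([ 0.435 ,  0.2287, -1.3843]), np.float64(0.146), np.int32(1791))
wrist (array([ 0.437 , -0.0164, -1.921 ]), np.float64(0.154), np.int32(1929))
scene (array([ 0.435 ,  0.2311, -1.363 ]), np.float64(0.151), np.int32(401))
scene (array([ 0.4389, -0.018 , -1.9351]), np.float64(0.106), np.int32(562))
side (array([ 0.4353,  0.2282, -1.3888]), np.float64(0.074), np.int32(445))
side (array([ 0.4383, -0.0165, -1.9339]), np.float64(0.129), np.int32(351))
```

All three cameras agree within 2–3 mm on A: foot (0.435,0.2285), yaw −1.384, and on B: foot (0.438,−0.0165), yaw −1.927. I search grasp tilts and wells with the IK model.

```bash
cat > plan.py <<'E'
import numpy as np,kin
from scipy.spatial.transform import Rotation as R
f=kin.fit();M=f[:4]
def pick(foot,yaw,a,ty,X=.082,lift=0,low=.0025):
    """TCP pose for grasp; returns pos, rot, and thermo->TCP transform"""
    T=R.from_euler("z",yaw);z=np.array([-np.sin(a),0,-np.cos(a)]);y=np.array([0,ty,0]);x=np.cross(y,z)
    G=R.from_matrix(np.column_stack([x,y,z]))   # tool in thermo frame
    tz=low+.008*np.sin(a); g_z=tz+.019*np.cos(a)      # grasp height
    gp=np.array([X,0,g_z-.013]); tp=gp+z*.019  # TCP in thermo frame
    p=T.apply(tp)+[foot[0],foot[1],.013]; return p+[0,0,lift],T*G,tp,G
def place(well,dy,s,tp,G,lift=0):
    up=np.array([0,0,1.]);y=s*np.array([np.cos(dy),np.sin(dy),0]);T=R.from_matrix(np.column_stack([up,y,np.cross(up,y)]))
    return T.apply(tp)+[well[0],well[1],.010+lift],T*G
def ok(p,r,q0):
    q,e=kin.ik(p,r,M,q0);return q,e<2e-3
E
cat > pl.py <<'E'
from plan import *
A=((.435,.2285),-1.384);B=((.438,-.0165),-1.927)
W={3:(.349,-.2655),2:(.417,-.316),1:(.485,-.362)};dy=-.63
q0=np.array([-.011,.337,1.18,0,1.631,-1.58])
for n,(ft,yw) in(("A",A),("B",B)):
  for a in(15,30,45):
    for ty in(1,-1):
      ar=np.radians(a)
      p,r,tp,G=pick(ft,yw,ar,ty);q,o=ok(p,r,np.array([-.1,.5,1.8,0,.8,0]))
      if not o: print(n,a,ty,"nopick");continue
      p2,r2,_,_=pick(ft,yw,ar,ty,lift=.15);q2,o2=ok(p2,r2,q)
      for s in(1,-1):
        for w in(1,3,2):
          h,rh=place(W[w],dy,s,tp,G,.06);qh,oh=ok(h,rh,q2);d,rd=place(W[w],dy,s,tp,G);qd,od=ok(d,rd,qh)
          if oh and od: print(n,a,ty,"s",s,"w",w,"pick",q.round(2),"up",o2,"hover",qh.round(2),"down",qd.round(2))
E
time python3 pl.py
```

```text
A 15 1 s -1 w 1 pick [ 0.1   0.43  1.91  0.35  0.85 -0.32] up True hover [-1.09  0.83  1.35  1.08  1.78  2.42] down [-1.09  0.93  1.34  1.07  1.74  2.34]
A 15 1 s -1 w 3 pick [ 0.1   0.43  1.91  0.35  0.85 -0.32] up True hover [-1.24  0.59  1.81  0.94  1.76  2.17] down [-1.24  0.71  1.8   0.92  1.69  2.08]
A 15 1 s -1 w 2 pick [ 0.1   0.43  1.91  0.35  0.85 -0.32] up True hover [-1.16  0.71  1.59  1.02  1.77  2.29] down [-1.16  0.82  1.58  1.    1.71  2.21]
A 15 -1 nopick
A 30 1 s 1 w 1 pick [-0.03  0.49  1.91  0.63  0.97 -0.64] up True hover [-0.34  0.72  1.39 -0.98  1.53  0.6 ] down [-0.34  0.81  1.4  -0.98  1.48  0.68]
A 30 1 s 1 w 3 pick [-0.03  0.49  1.91  0.63  0.97 -0.64] up True hover [-0.24  0.44  1.86 -0.93  1.48  0.8 ] down [-0.24  0.56  1.86 -0.95  1.41  0.9 ]
A 30 1 s 1 w 2 pick [-0.03  0.49  1.91  0.63  0.97 -0.64] up True hover [-0.3   0.57  1.63 -0.96  1.5   0.7 ] down [-0.3   0.68  1.64 -0.97  1.44  0.8 ]
A 30 1 s -1 w 1 pick [-0.03  0.49  1.91  0.63  0.97 -0.64] up True hover [-1.06  0.73  1.37  0.91  1.63  2.48] down [-1.06  0.81  1.38  0.91  1.57  2.4 ]
A 30 1 s -
[... 5212 characters left out ...]
 [-1.13  0.44  1.89  0.69  1.33  2.29]
B 45 1 s -1 w 2 pick [-0.73  0.52  2.01  0.82  1.12 -0.94] up True hover [-1.05  0.48  1.64  0.71  1.45  2.47] down [-1.05  0.57  1.66  0.72  1.36  2.39]
B 45 -1 s -1 w 1 pick [-0.73  0.52  2.01  0.82  1.12  2.2 ] up True hover [-1.    0.63  1.4   0.72  1.49 -0.57] down [-1.    0.71  1.42  0.73  1.41 -0.64]
B 45 -1 s -1 w 3 pick [-0.73  0.52  2.01  0.82  1.12  2.2 ] up True hover [-1.13  0.33  1.86  0.68  1.43 -0.76] down [-1.13  0.44  1.89  0.69  1.33 -0.85]
B 45 -1 s -1 w 2 pick [-0.73  0.52  2.01  0.82  1.12  2.2 ] up True hover [-1.05  0.48  1.64  0.71  1.45 -0.67] down [-1.05  0.57  1.66  0.72  1.36 -0.75]
real	2m47.300s
user	2m47.144s
sys	0m0.220s
```

Best option: 45° lean, tool coming from the dock's front (screen to front), joints well within range. First I take a close look at the dock to fix the wells.

```bash
python3 - <<'E'
from h import *
go([.53,-.395,.30],down(np.radians(144)))
E
```

```text
shift [0.0552, -0.4251, 0.0265] turn [-0.0044, -0.0122, 0.3991]
```

```bash
python3 -m jog '[[0.055,-0.425,0.026,-0.004,-0.01,0.4,0.2],[0.055,-0.425,0.026,-0.004,-0.01,0.4,0.2],[0.055,-0.425,0.026,-0.004,-0.01,0.4,0.2],[0.055,-0.425,0.026,-0.004,-0.01,0.4,0.2],[0.055,-0.425,0.026,-0.004,-0.01,0.4,0.2],[0.055,-0.425,0.026,-0.004,-0.01,0.4,0.2],[0.055,-0.425,0.026,-0.004,-0.01,0.4,0.2],[0.055,-0.425,0.026,-0.004,-0.01,0.4,0.2],[0.055,-0.425,0.026,-0.004,-0.01,0.4,0.2],[0.055,-0.425,0.026,-0.004,-0.01,0.4,0.2],[0.055,-0.425,0.026,-0.004,-0.01,0.4,0.2],[0.055,-0.425,0.026,-0.004,-0.01,0.4,0.2]]'
python3 - <<'E'
from h import *
st();c=camera("wrist");cv2.imwrite("pics/w17.png",c["image"][:,:,::-1])
E
```

```text
time_s: 31.2
ee_pos: [0.5306, -0.3939, 0.3001]
eef_rot: [-3.14, -0.004, 2.513]
force: [-0.1, 0.1, -0.5]
grip_width: 0.0562
t 31.2 q [-0.693, 0.523, 0.997, -0.002, 1.625, -1.636] p [0.5306, -0.3939, 0.3001] rpy [-3.14, -0.004, 2.513] F [-0.1, 0.1, -0.5] w 0.0562
```

View pics/w17.png

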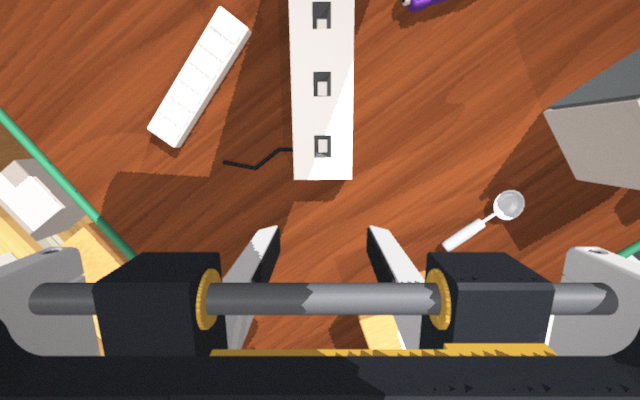

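```bash
python3 - <<'E'
from h import *
c=camera("wrist");crop(c,280,0,90,190,4,"w17z.png")
g=cv2.cvtColor(c["image"],cv2.COLOR_RGB2GRAY);print(g[146,305:340],g[130:165,322])
E
```

```text
[240 241 240 241 241 240 238 241 231 169  86  79  99 192 228 230 230 231
 230 230 229 219 159  92  91 186 252 255 255 255 255 255 255 255 255] [241 242 241 241 232 180  86  84  82 168 229 228 230 229 229 229 231 228
 229 230 228 220 165  90 123 158 156 234 254 255 255 255 255 255 255]
```

View pics/w17z.png

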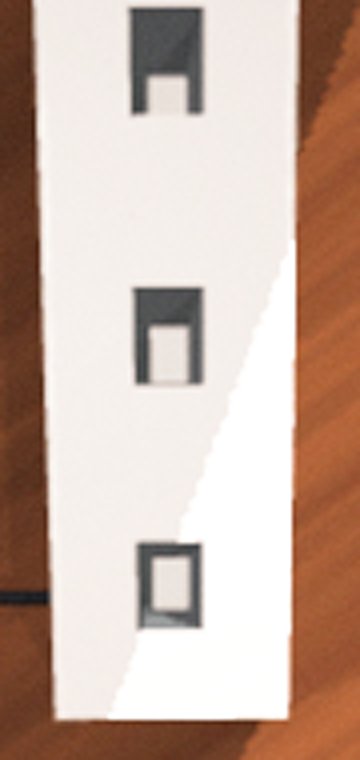

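```bash
python3 - <<'E'
from h import *
c=camera("wrist");P=[]
for n,(a,b,e,f) in{1:(137,201,543,629),2:(134,203,288,383),3:(131,203,8,114)}.items():
    u=[280+v/4-.375 for v in(a,b)];w=[v/4-.375 for v in(e,f)]
    cs=[ray(c,x,y,.05) for x in u for y in w];m=np.mean(cs,0);P.append(m)
    print(n,m.round(4),"size",np.linalg.norm(cs[2]-cs[0]).round(4),np.linalg.norm(cs[1]-cs[0]).round(4))
d=P[0]-P[2];print("pitch",np.linalg.norm(P[0]-P[1]),np.linalg.norm(P[1]-P[2]),"dy",np.arctan2(d[1],d[0]))
from thm import *
for n in("scene","side"):
    c=camera(n)
    for g in((.435,.2285,-1.384),(.438,-.0165,-1.927)): print(n,fitth(c,g))
E
```

```text
1 [ 0.4869 -0.3648  0.05  ] size 0.023 0.0306
2 [ 0.418  -0.3148  0.05  ] size 0.0237 0.0308
3 [ 0.3491 -0.2653  0.05  ] size 0.0236 0.0312
pitch 0.08513375972780182 0.08488948600095465 dy -0.6250159115420449
scene (array([ 0.4354,  0.2301, -1.3793]), np.float64(0.165), np.int32(398))
scene (array([ 0.4378, -0.018 , -1.9176]), np.float64(0.105), np.int32(562))
side (array([ 0.4351,  0.2293, -1.3859]), np.float64(0.076), np.int32(443))
side (array([ 0.4391, -0.0143, -1.9296]), np.float64(0.129), np.int32(353))
```

Wells measured: mouths 23×31 mm and pitch 85.1/84.9 mm, as specified. Thermometers unmoved. Now the grasp poses for B.

```bash
cat > pb.py <<'E'
from h import *
from plan import *
import sys
TH={"A":((.435,.2288),-1.384),"B":((.438,-.0162),-1.926)}
WL={1:(.4869,-.3648),2:(.418,-.315),3:(.3491,-.2653)};DY=-.625
def P(n,back=0,lift=0,low=.0025):
    p,r,tp,G=pick(*TH[n],np.radians(45),1,lift=lift,low=low);return p-r.apply([0,0,back]),r,tp,G
E
python3 - <<'E'
from pb import *
for b in(.1,0):
    p,r,tp,G=P("B",b);print(p.round(4),r.apply([0,0,1]).round(3));go(p,r)
q=status.get_obs()["qpos"]
print([x.round(2) for x in ok(p,r,np.array([-.7,.5,2,.8,1.1,-.9]))[:1]])
E
```

```text
[ 0.3896 -0.1468  0.0789] [ 0.246  0.663 -0.707]
shift [0.2589, 0.1176, 0.2224] turn [-0.3252, 0.4258, 0.7797]
[ 0.4142 -0.0805  0.0082] [ 0.246  0.663 -0.707]
shift [0.2778, 0.1858, 0.293] turn [-0.3252, 0.4258, 0.7797]
[array([-0.73,  0.52,  2.01,  0.82,  1.12, -0.94])]
```

```bash
python3 -m jog '[[0.259,0.118,0.1,-0.325,0.426,0.78,0.3],[0.259,0.118,0.1,-0.325,0.426,0.78,0.3],[0.259,0.118,0.1,-0.325,0.426,0.78,0.3],[0.259,0.118,0.1,-0.325,0.426,0.78,0.3],[0.259,0.118,0.1,-0.325,0.426,0.78,0.3],[0.259,0.118,0.1,-0.325,0.426,0.78,0.3],[0.259,0.118,0.1,-0.325,0.426,0.78,0.3],[0.259,0.118,0.1,-0.325,0.426,0.78,0.3],[0.259,0.118,0.1,-0.325,0.426,0.78,0.3],[0.259,0.118,0.1,-0.325,0.426,0.78,0.3],[0.259,0.118,0.1,-0.325,0.426,0.78,0.3],[0.259,0.118,0.1,-0.325,0.426,0.78,0.3],[0.259,0.118,0.1,-0.325,0.426,0.78,0.3],[0.259,0.118,0.1,-0.325,0.426,0.78,0.3],[0.259,0.118,0.1,-0.325,0.426,0.78,0.3]]'
python3 - <<'E'
from pb import *
st();c=camera("wrist");cv2.imwrite("pics/w18.png",c["image"][:,:,::-1])
for b in(.1,.0):
    p,r,tp,G=P("B",b);go(p,r)
from thm import *
print(fitth(c,(.438,-.0165,-1.927)))
E
```

```text
time_s: 32.95
ee_pos: [0.3903, -0.1463, 0.2014]
eef_rot: [3.141, -0.785, 1.217]
force: [0.0, 0.8, 0.5]
grip_width: 0.0609
t 32.95 q [-0.868, 0.192, 1.863, 0.663, 1.548, -0.691] p [0.3903, -0.1463, 0.2014] rpy [3.141, -0.785, 1.217] F [0.0, 0.8, 0.5] w 0.0609
shift [-0.0871, -0.0005, 0.0862] turn [-0.0005, 0.0003, 0.0004]
shift [-0.087, -0.0004, 0.1862] turn [-0.0005, 0.0003, 0.0004]
(array([ 0.4404,  0.0124, -1.8495]), np.float64(0.35), np.int32(1838))
```

View pics/w18.png

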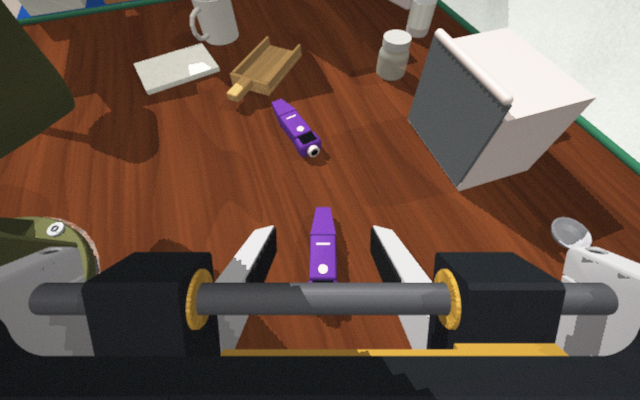

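B lies centred between the fingers (foot tip (321,210), button (322,268)); the fit from this view is off because the head is hidden, so I keep the earlier pose. Descend and grasp.

```bash
python3 -m jog '[[-0.03,0,0.03,0,0,0,0.3],[-0.06,0,0.06,0,0,0,0.3],[-0.087,0,0.086,0,0,0,0.3],[-0.087,0,0.086,0,0,0,0.3],[-0.087,0,0.12,0,0,0,0.3],[-0.087,0,0.15,0,0,0,0.3],[-0.087,0,0.175,0,0,0,0.3],[-0.087,0,0.186,0,0,0,0.3],[-0.087,0,0.186,0,0,0,0.3],[-0.087,0,0.186,0,0,0,-1],[-0.087,0,0.186,0,0,0,-1],[-0.087,0,0.186,0,0,0,-1],[-0.087,0,0.186,0,0,0,-1],[-0.087,0,0.186,0,0,0,-1],[-0.087,0,0.186,0,0,0,-1],[-0.087,0,0.186,0,0,0,-1]]' 35
python3 - <<'E'
from pb import *
st();c=camera("wrist");cv2.imwrite("pics/w19.png",c["image"][:,:,::-1])
c=camera("side");crop(c,260,100,200,150,3.5,"s19.png")
o=status.get_obs();r=R.from_euler("xyz",o["eef_rot"]);go(o["ee_pos"]+[0,0,.2],r)
E
```

```text
time_s: 34.6
ee_pos: [0.4147, -0.0812, 0.0087]
eef_rot: [3.14, -0.785, 1.217]
force: [-2.9, -3.8, 6.4]
grip_width: 0.0337
t 34.6 q [-0.727, 0.517, 2.013, 0.818, 1.124, -0.936] p [0.4147, -0.0812, 0.0087] rpy [3.14, -0.785, 1.217] F [-2.9, -3.8, 6.4] w 0.0337
shift [0.1413, 0.0002, -0.1415] turn [0.0, 0.0, 0.0]
```

View pics/w19.png

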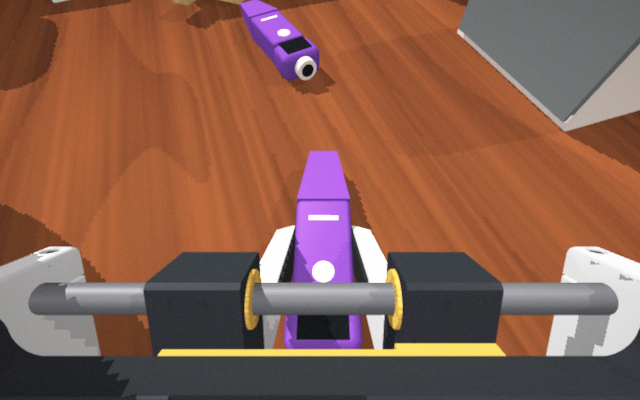

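View pics/s19.png

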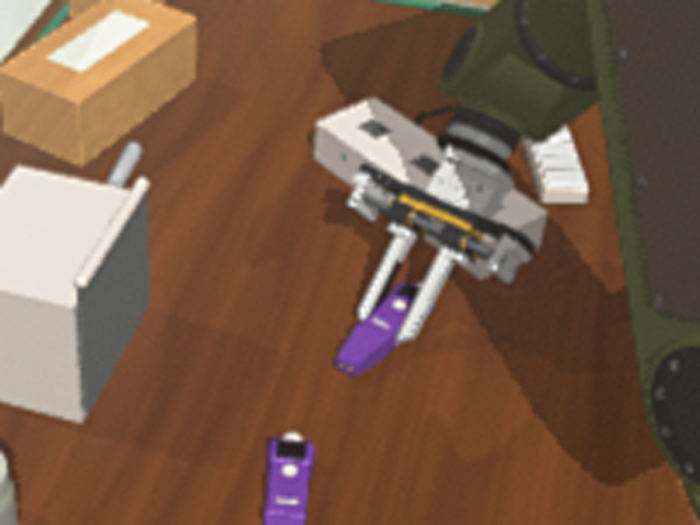

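```bash
cat >> pb.py <<'E'
def tool_pt(c,tp,G,pt):
    """pixel of thermo-frame point pt if held with (tp,G) at the present pose"""
    o=status.get_obs();r=R.from_euler("xyz",o["eef_rot"]);T=r*G.inv()
    return np.round(proj(c,o["ee_pos"]+T.apply(np.array(pt)-tp)),1)
E
python3 - <<'E'
from pb import *
c=camera("wrist");_,_,tp,G=P("B")
for n,x in(("foot top",(0,0,.007)),("step L",(.046,.017,.013)),("step R",(.046,-.017,.013))):print(n,tool_pt(c,tp,G,x))
print(tp)
E
```

```text
foot top [323.6 147.9]
step L [350.3 195.1]
step R [297.2 195. ]
[ 0.06856497  0.         -0.00484315]
```

Observed foot end (323,152) and steps at row 199, against predictions of 148 and 195. So the grip sits 2–4 mm nearer the foot; that only affects the insertion height. I lift, then compute the hover over well 1.

```bash
python3 -m jog '[[0.01,0,-0.01,0,0,0,-1],[0.03,0,-0.03,0,0,0,-1],[0.06,0,-0.06,0,0,0,-1],[0.09,0,-0.09,0,0,0,-1],[0.12,0,-0.12,0,0,0,-1],[0.141,0,-0.141,0,0,0,-1],[0.141,0,-0.141,0,0,0,-1]]'
python3 - <<'E'
from pb import *
st();_,_,tp,G=P("B");tp=np.array([.066,0,-.0043])
h,rh=place(WL[1],DY,1,tp,G,.09);print(h.round(4),rh.apply([0,0,1]).round(3));go(h,rh)
o=status.get_obs();r0=R.from_euler("xyz",o["eef_rot"]);t=(r0.inv()*rh).as_rotvec();q=o["qpos"]
for k in np.linspace(0,1,9)[1:]:
    r=r0*R.from_rotvec(t*k);p=o["ee_pos"]*(1-k)+h*k;q,e=kin.ik(p,r,M,q);T=r*G.inv();print(q.round(2),round(e,4),"foot",(p-T.apply(tp)).round(3))
E
```

```text
time_s: 35.45
ee_pos: [0.4154, -0.0818, 0.2113]
eef_rot: [3.132, -0.783, 1.223]
force: [-0.1, -0.4, -1.3]
grip_width: 0.0335
t 35.45 q [-0.727, 0.124, 1.916, 0.723, 1.474, -0.589] p [0.4154, -0.0818, 0.2113] rpy [3.132, -0.783, 1.223] F [-0.1, -0.4, -1.3] w 0.0335
[ 0.4844 -0.3683  0.166 ] [-0.414 -0.573 -0.707]
shift [-0.2062, 0.1639, -0.1397] turn [0.0049, -0.9922, 0.1911]
[-0.69  0.13  1.84  0.56  1.41 -0.46] 0.0 foot [ 0.448 -0.057  0.197]
[-0.64  0.15  1.77  0.38  1.37 -0.32] 0.0 foot [ 0.457 -0.096  0.179]
[-0.59  0.19  1.7   0.19  1.33 -0.18] 0.0 foot [ 0.465 -0.137  0.161]
[-0.53  0.24  1.64 -0.    1.32 -0.05] 0.0 foot [ 0.471 -0.18   0.145]
[-0.49  0.31  1.57 -0.2   1.32  0.09] 0.0 foot [ 0.476 -0.225  0.13 ]
[-0.45  0.39  1.51 -0.4   1.34  0.22] 0.0 foot [ 0.481 -0.271  0.118]
[-0.42  0.49  1.45 -0.59  1.38  0.34] 0.0 foot [ 0.484 -0.318  0.108]
[-0.4   0.59  1.38 -0.77  1.43  0.44] 0.0 foot [ 0.487 -0.365  0.1  ]
```

```bash
python3 -m jog '[[-0.026,0.02,-0.017,0,-0.124,0.024,-1],[-0.052,0.041,-0.035,0,-0.248,0.048,-1],[-0.077,0.061,-0.052,0,-0.372,0.072,-1],[-0.103,0.082,-0.07,0,-0.496,0.096,-1],[-0.129,0.102,-0.087,0,-0.62,0.119,-1],[-0.155,0.123,-0.105,0,-0.744,0.143,-1],[-0.18,0.143,-0.122,0,-0.868,0.167,-1],[-0.206,0.164,-0.14,0.005,-0.992,0.191,-1],[-0.206,0.164,-0.14,0.005,-0.992,0.191,-1],[-0.206,0.164,-0.14,0.005,-0.992,0.191,-1],[-0.206,0.164,-0.14,0.005,-0.992,0.191,-1],[-0.206,0.164,-0.14,0.005,-0.992,0.191,-1],[-0.206,0.164,-0.14,0.005,-0.992,0.191,-1],[-0.206,0.164,-0.14,0.005,-0.992,0.191,-1],[-0.206,0.164,-0.14,0.005,-0.992,0.191,-1]]'
python3 - <<'E'
from pb import *
st();c=camera("wrist");cv2.imwrite("pics/w20.png",c["image"][:,:,::-1])
c=camera("side");crop(c,300,80,160,130,4.5,"s20.png")
c=camera("scene");crop(c,120,170,160,180,3.3,"c20.png")
_,_,tp,G=P("B");tp=np.array([.066,0,-.0043])
for l in(.09,.03,0):
    h,rh=place(WL[1],DY,1,tp,G,l);go(h,rh)
E
```

```text
time_s: 36.95
ee_pos: [0.4842, -0.369, 0.167]
eef_rot: [3.141, 0.784, 0.944]
force: [0.9, 0.3, -0.6]
grip_width: 0.0335
t 36.95 q [-0.403, 0.593, 1.383, -0.768, 1.434, 0.441] p [0.4842, -0.369, 0.167] rpy [3.141, 0.784, 0.944] F [0.9, 0.3, -0.6] w 0.0335
shift [0.0009, -0.0002, 0.0003] turn [-0.0, -0.0006, -0.0005]
shift [0.0433, -0.0002, 0.0427] turn [-0.0, -0.0006, -0.0005]
shift [0.0645, -0.0002, 0.064] turn [-0.0, -0.0006, -0.0005]
```

View pics/w20.png

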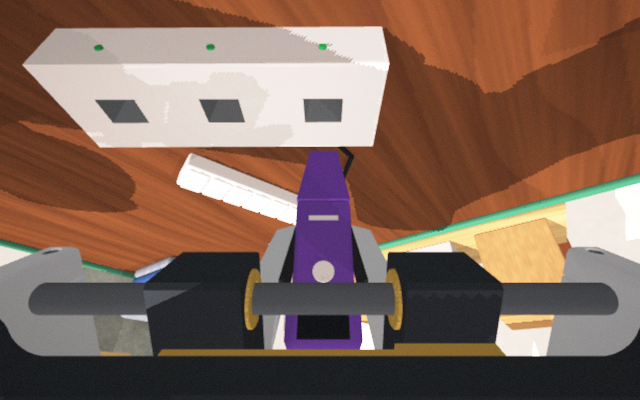

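View pics/s20.png

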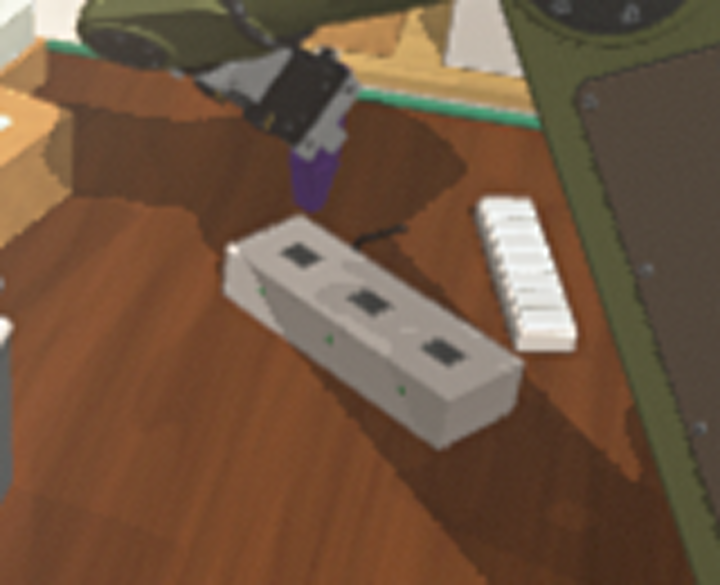

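View pics/c20.png

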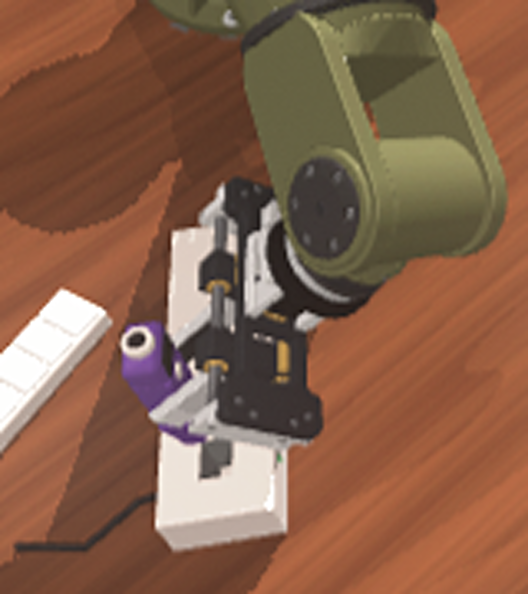

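```bash
python3 - <<'E'
from pb import *
c=camera("side");p=proj(c,[.4869,-.3648,.1]);print((np.array(p)-[300,80])*4.5)
c=camera("wrist");print(proj(c,[.4869,-.3648,.05]),proj(c,[.418,-.315,.05]))
_,_,tp,G=P("B");tp=np.array([.066,0,-.0043]);print(tool_pt(c,tp,G,(0,0,.007)),tool_pt(c,np.array([.064,0,-.0043]),G,(0,0,.007)))
E
```

```text
[305.11431723 204.08975341]
(np.float64(323.1656209820598), np.float64(111.19971478186383)) (np.float64(223.00936257514138), np.float64(111.21021421545828))
[323.4 150.4] [323.4 152.5]
```

The wells project where seen (323,111 against 323,110) and the foot is where expected, so I lower into well 1.

```bash
python3 -m jog '[[0.015,0,0.015,0,0,0,-1],[0.03,0,0.03,0,0,0,-1],[0.037,0,0.036,0,0,0,-1],[0.043,0,0.0425,0,0,0,-1],[0.05,0,0.0495,0,0,0,-1],[0.055,0,0.0545,0,0,0,-1],[0.06,0,0.0595,0,0,0,-1],[0.06,0,0.0595,0,0,0,-1]]'
python3 - <<'E'
from pb import *
st();c=camera("wrist");cv2.imwrite("pics/w21.png",c["image"][:,:,::-1])
_,_,tp,G=P("B");tp=np.array([.065,0,-.0043]);h,rh=place(WL[1],DY,1,tp,G,0);go(h,rh);print(h)
c=camera("side");crop(c,300,80,160,130,4.5,"s21.png")
E
```

```text
time_s: 38.0
ee_pos: [0.4843, -0.3681, 0.0812]
eef_rot: [-3.14, 0.785, 0.946]
force: [-0.2, -0.7, -1.3]
grip_width: 0.0337
t 38.0 q [-0.401, 0.704, 1.426, -0.789, 1.327, 0.55] p [0.4843, -0.3681, 0.0812] rpy [-3.14, 0.785, 0.946] F [-0.2, -0.7, -1.3] w 0.0337
shift [0.0048, -0.0001, 0.005] turn [-0.0002, -0.0004, -0.0]
[ 0.48438408 -0.36828714  0.075     ]
```

View pics/w21.png

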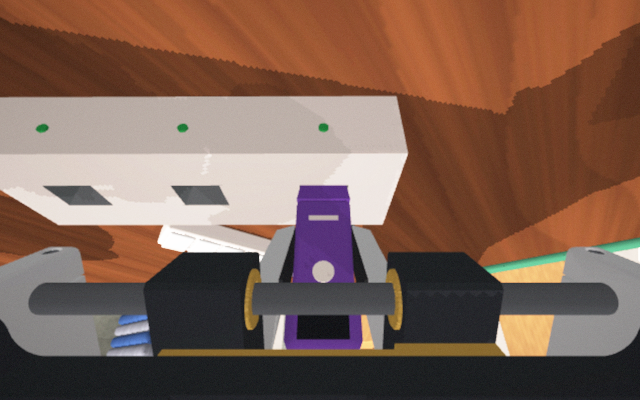

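View pics/s21.png

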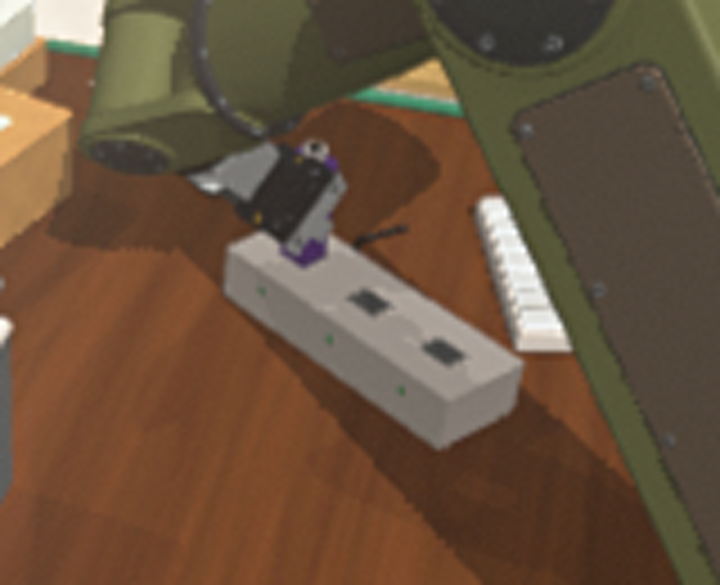

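The foot is in the well with no side force. I lower the rest.

```bash
python3 -m jog '[[0.002,0,0.002,0,0,0,-1],[0.0035,0,0.0035,0,0,0,-1],[0.0035,0,0.0035,0,0,0,-1]]'
python3 -m jog '[[0.0015,0,0.0015,0,0,0,-1],[0.002,0,0.002,0,0,0,-1],[0.002,0,0.002,0,0,0,-1]]'
```

```text
time_s: 38.4
ee_pos: [0.4848, -0.3681, 0.0776]
eef_rot: [3.141, 0.785, 0.945]
force: [-0.8, 2.3, 1.8]
grip_width: 0.0337
time_s: 38.7
ee_pos: [0.4848, -0.368, 0.0765]
eef_rot: [3.14, 0.786, 0.943]
force: [-5.1, 9.3, 15.7]
grip_width: 0.0339
```

Contact at the floor height (15.7 N up at TCP z 0.0765). I release, back out along the tool axis, and check.

```bash
python3 -m jog '[[0,0,0,0,0,0,-0.2],[0,0,0,0,0,0,-0.1],[0,0,0,0,0,0,0.1],[0,0,0,0,0,0,0.2],[0,0,0,0,0,0,0.2],[0,0,-0.02,0,0,0,0.2],[0,0,-0.04,0,0,0,0.2],[0,0,-0.08,0,0,0,0.2],[0,0,-0.12,0,0,0,0.2],[0,0,-0.16,0,0,0,0.2],[0,0,-0.16,0,0,0,0.2]]'
python3 - <<'E'
from pb import *
st();c=camera("wrist");cv2.imwrite("pics/w22.png",c["image"][:,:,::-1])
c=camera("side");crop(c,300,80,160,130,4.5,"s22.png")
w=WL[1]
for n,z in(("step",.056),("top head",.144),("nose",.152)):print(n,(np.array(proj(c,[*w,z]))-[300,80])*4.5)
E
```

```text
time_s: 39.8
ee_pos: [0.5538, -0.274, 0.1932]
eef_rot: [3.131, 0.784, 0.941]
force: [-0.7, -0.9, 0.4]
grip_width: 0.0566
t 39.8 q [-0.23, 0.656, 1.218, -0.714, 1.613, 0.494] p [0.5538, -0.274, 0.1932] rpy [3.131, 0.784, 0.941] F [-0.7, -0.9, 0.4] w 0.0566
step [299.64957225 247.63853437]
top head [310.81214165 158.68355264]
nose [311.87432101 150.21900094]
```

View pics/w22.png

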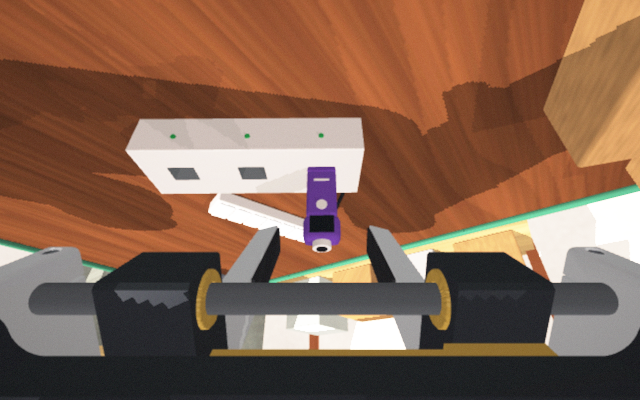

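View pics/s22.png

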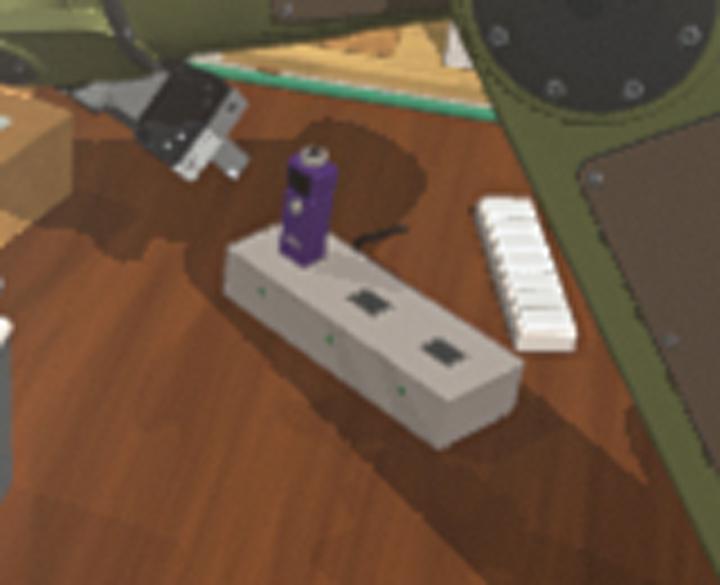

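B stands in well 1: nose at (315,152) in the crop against a predicted (312,150). Now I recheck A and the dock.

```bash
python3 - <<'E'
from pb import *
from thm import *
for n in("scene","side"):
    c=camera(n);print(n,fitth(c,(.435,.2285,-1.384)))
p,r,tp,G=P("A",.1,.12);print(p.round(3));go(p,r)
o=status.get_obs();go(o["ee_pos"]+[-.02,.1,.05],R.from_euler("xyz",o["eef_rot"]))
E
```

```text
scene (array([ 0.4109,  0.2362, -0.8677]), np.float64(1.736), np.int32(152))
side (array([ 0.4349,  0.2292, -1.3839]), np.float64(0.073), np.int32(445))
[0.461 0.092 0.199]
shift [0.1664, -0.2886, -0.1817] turn [-0.0009, 0.9402, -0.5724]
shift [0.0135, -0.0749, -0.0843] turn [0.0, 0.0, 0.0]
```

```bash
python3 -m jog '[[0.013,-0.05,-0.06,0,0.09,-0.055,0.3],[0.03,-0.09,-0.1,0,0.18,-0.11,0.3],[0.06,-0.13,-0.14,0,0.27,-0.165,0.3],[0.09,-0.17,-0.16,0,0.36,-0.22,0.3],[0.12,-0.21,-0.18,0,0.45,-0.275,0.3],[0.14,-0.25,-0.19,0,0.54,-0.33,0.3],[0.1664,-0.2886,-0.19,0,0.63,-0.385,0.3],[0.1664,-0.2886,-0.1817,-0.001,0.72,-0.44,0.3],[0.1664,-0.2886,-0.1817,-0.001,0.81,-0.5,0.3],[0.1664,-0.2886,-0.1817,-0.001,0.94,-0.572,0.3],[0.1664,-0.2886,-0.1817,-0.001,0.94,-0.572,0.3],[0.1664,-0.2886,-0.1817,-0.001,0.94,-0.572,0.3],[0.1664,-0.2886,-0.1817,-0.001,0.94,-0.572,0.3],[0.1664,-0.2886,-0.1817,-0.001,0.94,-0.572,0.3],[0.1664,-0.2886,-0.1817,-0.001,0.94,-0.572,0.3],[0.1664,-0.2886,-0.1817,-0.001,0.94,-0.572,0.3]]'
python3 - <<'E'
from pb import *
from thm import *
st();c=camera("wrist");cv2.imwrite("pics/w23.png",c["image"][:,:,::-1])
for n in("scene","side"): print(fitth(camera(n),(.435,.2285,-1.384)))
for b in(.1,.0):
    p,r,tp,G=P("A",b);go(p,r)
E
```

```text
time_s: 41.6
ee_pos: [0.4608, 0.0923, 0.1992]
eef_rot: [3.141, -0.783, 1.757]
force: [0.4, 0.4, 0.5]
grip_width: 0.061
t 41.6 q [-0.262, 0.292, 1.743, 0.69, 1.528, -0.632] p [0.4608, 0.0923, 0.1992] rpy [3.141, -0.783, 1.757] F [0.4, 0.4, 0.5] w 0.061
(array([ 0.4346,  0.232 , -1.3691]), np.float64(0.153), np.int32(401))
(array([ 0.4351,  0.2296, -1.3865]), np.float64(0.075), np.int32(444))
shift [-0.0851, -0.0, 0.0849] turn [0.0002, 0.0008, 0.0001]
shift [-0.085, -0.0001, 0.1849] turn [0.0002, 0.0008, 0.0001]
```

View pics/w23.png

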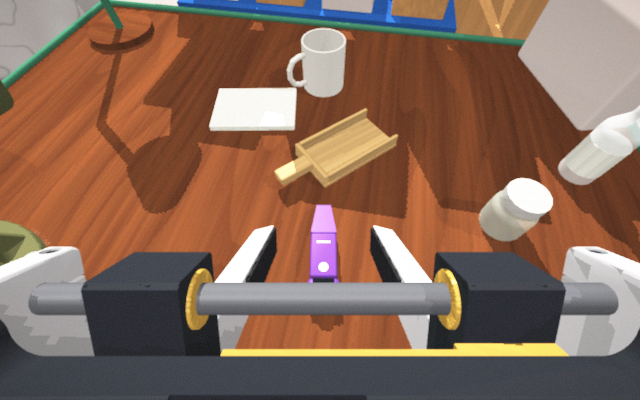

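A is centred between the fingers (foot (322,208), button (323,267)), unmoved. Descend and grasp.

```bash
python3 -m jog '[[-0.03,0,0.03,0,0,0,0.3],[-0.06,0,0.06,0,0,0,0.3],[-0.085,0,0.085,0,0,0,0.3],[-0.085,0,0.085,0,0,0,0.3],[-0.085,0,0.12,0,0,0,0.3],[-0.085,0,0.15,0,0,0,0.3],[-0.085,0,0.175,0,0,0,0.3],[-0.085,0,0.185,0,0,0,0.3],[-0.085,0,0.185,0,0,0,0.3],[-0.085,0,0.185,0,0,0,-1],[-0.085,0,0.185,0,0,0,-1],[-0.085,0,0.185,0,0,0,-1],[-0.085,0,0.185,0,0,0,-1],[-0.085,0,0.185,0,0,0,-1],[-0.085,0,0.185,0,0,0,-1],[-0.085,0,0.185,0,0,0,-1]]' 35
python3 - <<'E'
from pb import *
st();c=camera("wrist");cv2.imwrite("pics/w24.png",c["image"][:,:,::-1])
_,_,tp,G=P("A");print(tp,tool_pt(c,tp,G,(0,0,.007)),tool_pt(c,tp,G,(.046,.017,.013)))
E
```

```text
time_s: 43.35
ee_pos: [0.4482, 0.1612, 0.0085]
eef_rot: [3.14, -0.784, 1.758]
force: [-0.8, -3.9, 5.3]
grip_width: 0.0338
t 43.35 q [-0.131, 0.586, 1.879, 0.83, 1.143, -0.86] p [0.4482, 0.1612, 0.0085] rpy [3.14, -0.784, 1.758] F [-0.8, -3.9, 5.3] w 0.0338
[ 0.06856497  0.         -0.00484315] [323.7 148.1] [350.3 195.4]
```

View pics/w24.png

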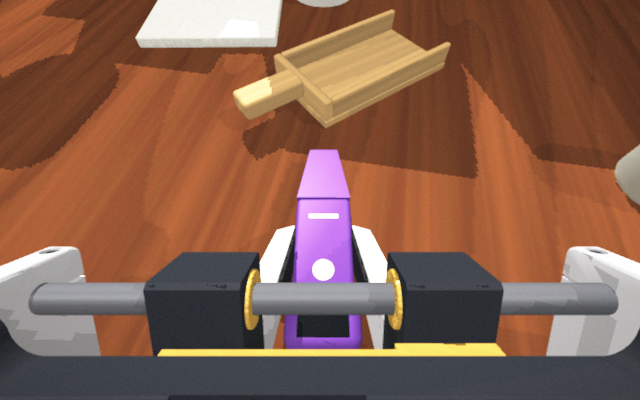

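Gripped as with B (foot end (323,151)). Lift, then plan to well 3.

```bash
python3 -m jog '[[0.01,0,-0.01,0,0,0,-1],[0.03,0,-0.03,0,0,0,-1],[0.06,0,-0.06,0,0,0,-1],[0.09,0,-0.09,0,0,0,-1],[0.12,0,-0.12,0,0,0,-1],[0.155,0,-0.155,0,0,0,-1],[0.155,0,-0.155,0,0,0,-1]]'
python3 - <<'E'
from pb import *
st();_,_,tp,G=P("A");tp=np.array([.067,0,-.0045])
h,rh=place(WL[3],DY,1,tp,G,.09);print(h.round(4));go(h,rh)
o=status.get_obs();r0=R.from_euler("xyz",o["eef_rot"]);t=(r0.inv()*rh).as_rotvec();q=o["qpos"]
for k in np.linspace(0,1,9)[1:]:
    r=r0*R.from_rotvec(t*k);p=o["ee_pos"]*(1-k)+h*k;q,e=kin.ik(p,r,M,q);T=r*G.inv();print(q.round(2),round(e,4),"foot",(p-T.apply(tp)).round(3))
E
```

```text
time_s: 44.1
ee_pos: [0.4495, 0.1613, 0.2331]
eef_rot: [3.128, -0.782, 1.767]
force: [0.9, -0.9, -1.5]
grip_width: 0.0337
t 44.1 q [-0.13, 0.204, 1.766, 0.739, 1.491, -0.506] p [0.4495, 0.1613, 0.2331] rpy [3.128, -0.782, 1.767] F [0.9, -0.9, -1.5] w 0.0337
[ 0.3465 -0.2689  0.167 ]
shift [-0.3318, -0.1816, -0.2388] turn [0.0077, -0.9401, 0.5708]
[-0.17  0.14  1.78  0.56  1.47 -0.38] 0.0 foot [0.429 0.174 0.217]
[-0.19  0.1   1.79  0.37  1.46 -0.25] 0.0 foot [0.421 0.118 0.196]
[-0.21  0.08  1.8   0.19  1.44 -0.13] 0.0 foot [0.412 0.059 0.176]
[-0.22  0.07  1.81 -0.    1.42 -0.01] 0.0 foot [ 0.402 -0.003  0.156]
[-0.24  0.09  1.83 -0.19  1.4   0.13] 0.0 foot [ 0.39  -0.067  0.139]
[-0.26  0.13  1.84 -0.38  1.38  0.27] 0.0 foot [ 0.378 -0.132  0.123]
[-0.28  0.19  1.86 -0.57  1.37  0.43] 0.0 foot [ 0.364 -0.198  0.11 ]
[-0.32  0.27  1.86 -0.76  1.37  0.6 ] 0.0 foot [ 0.349 -0.265  0.1  ]
```

```bash
python3 -m jog '[[-0.033,-0.018,-0.024,0,-0.094,0.057,-1],[-0.066,-0.036,-0.048,0,-0.188,0.114,-1],[-0.1,-0.054,-0.072,0,-0.282,0.171,-1],[-0.133,-0.073,-0.096,0,-0.376,0.228,-1],[-0.166,-0.091,-0.119,0,-0.47,0.285,-1],[-0.199,-0.109,-0.143,0,-0.564,0.342,-1],[-0.232,-0.127,-0.167,0,-0.658,0.4,-1],[-0.265,-0.145,-0.191,0.007,-0.752,0.457,-1],[-0.299,-0.163,-0.215,0.007,-0.846,0.514,-1],[-0.332,-0.1816,-0.239,0.0077,-0.94,0.571,-1],[-0.332,-0.1816,-0.239,0.0077,-0.94,0.571,-1],[-0.332,-0.1816,-0.239,0.0077,-0.94,0.571,-1],[-0.332,-0.1816,-0.239,0.0077,-0.94,0.571,-1],[-0.332,-0.1816,-0.239,0.0077,-0.94,0.571,-1],[-0.332,-0.1816,-0.239,0.0077,-0.94,0.571,-1],[-0.332,-0.1816,-0.239,0.0077,-0.94,0.571,-1],[-0.332,-0.1816,-0.239,0.0077,-0.94,0.571,-1]]'
python3 - <<'E'
from pb import *
st();c=camera("wrist");cv2.imwrite("pics/w25.png",c["image"][:,:,::-1])
print(proj(c,[*WL[3],.05]),proj(c,[*WL[2],.05]))
_,_,tp,G=P("A");tp=np.array([.067,0,-.0045])
for l in(.09,.006,0):
    h,rh=place(WL[3],DY,1,tp,G,l);go(h,rh)
E
```

```text
time_s: 45.8
ee_pos: [0.3464, -0.2694, 0.1674]
eef_rot: [3.141, 0.785, 0.945]
force: [0.6, 0.7, -0.2]
grip_width: 0.0335
t 45.8 q [-0.322, 0.269, 1.859, -0.758, 1.374, 0.599] p [0.3464, -0.2694, 0.1674] rpy [3.141, 0.785, 0.945] F [0.6, 0.7, -0.2] w 0.0335
(np.float64(323.0562954673552), np.float64(110.42169513424506)) (np.float64(423.05302797847844), np.float64(110.32063867745391))
shift [0.0005, -0.0002, -0.0001] turn [-0.0, -0.0004, -0.0004]
shift [0.0599, -0.0003, 0.0594] turn [-0.0, -0.0004, -0.0004]
shift [0.0641, -0.0003, 0.0636] turn [-0.0, -0.0004, -0.0004]
```

View pics/w25.png

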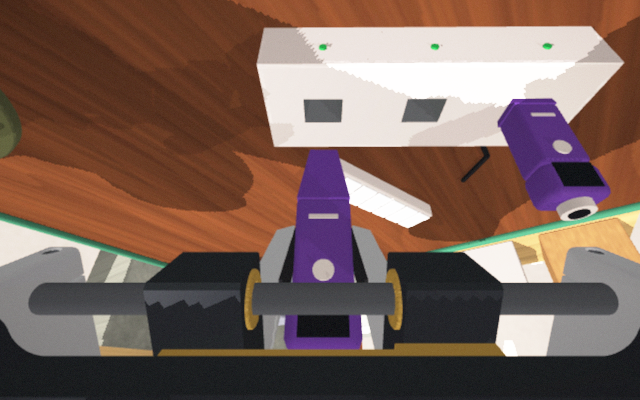

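Well 3 appears at (323,110), as projected, and the foot is aligned with it (323,151). B stands in well 1. Lower.

```bash
python3 -m jog '[[0.015,0,0.015,0,0,0,-1],[0.03,0,0.03,0,0,0,-1],[0.037,0,0.0365,0,0,0,-1],[0.044,0,0.0435,0,0,0,-1],[0.05,0,0.0495,0,0,0,-1],[0.055,0,0.0545,0,0,0,-1],[0.06,0,0.0595,0,0,0,-1],[0.06,0,0.0595,0,0,0,-1]]'
python3 -m jog '[[0.002,0,0.002,0,0,0,-1],[0.0035,0,0.0035,0,0,0,-1],[0.0035,0,0.0035,0,0,0,-1]]'
```

```text
time_s: 46.65
ee_pos: [0.3465, -0.269, 0.0822]
eef_rot: [-3.141, 0.785, 0.946]
force: [0.2, -0.0, -0.7]
grip_width: 0.0339
time_s: 46.95
ee_pos: [0.3464, -0.2691, 0.0774]
eef_rot: [-3.141, 0.786, 0.946]
force: [-1.9, -0.3, 1.0]
grip_width: 0.0338
```

```bash
python3 -m jog '[[0.001,0,0.001,0,0,0,-1],[0.0015,0,0.0015,0,0,0,-1],[0.0015,0,0.0015,0,0,0,-1]]'
```

```text
time_s: 47.25
ee_pos: [0.3464, -0.2692, 0.0773]
eef_rot: [3.141, 0.788, 0.944]
force: [-5.9, 12.0, 27.2]
grip_width: 0.0339
```

Seated (27 N up, no further travel). Release and withdraw.

```bash
python3 -m jog '[[0,0,0,0,0,0,-0.2],[0,0,0,0,0,0,-0.1],[0,0,0,0,0,0,0.1],[0,0,0,0,0,0,0.2],[0,0,0,0,0,0,0.2],[0,0,-0.02,0,0,0,0.2],[0,0,-0.04,0,0,0,0.2],[0,0,-0.08,0,0,0,0.2],[0,0,-0.12,0,0,0,0.2],[0,0,-0.16,0,0,0,0.2],[0,0,-0.2,0,0,0,0.2],[0,0,-0.2,0,0,0,0.2]]'
python3 - <<'E'
from pb import *
st();c=camera("wrist");cv2.imwrite("pics/w26.png",c["image"][:,:,::-1])
c=camera("side");crop(c,190,70,260,220,2.7,"s26.png")
for w in(1,3):
  for z in(.056,.152):print(w,z,((np.array(proj(c,[*WL[w],z]))-[190,70])*2.7).round())
c=camera("scene");crop(c,130,130,280,220,2.8,"c26.png")
for w in(1,3):
  for z in(.056,.152):print(w,z,((np.array(proj(c,[*WL[w],z]))-[130,130])*2.8).round())
E
```

```text
time_s: 48.45
ee_pos: [0.4319, -0.1526, 0.2212]
eef_rot: [3.134, 0.785, 0.942]
force: [-0.0, -0.3, -0.5]
grip_width: 0.0562
t 48.45 q [-0.061, 0.344, 1.616, -0.646, 1.648, 0.672] p [0.4319, -0.1526, 0.2212] rpy [3.134, 0.785, 0.942] F [-0.0, -0.3, -0.5] w 0.0562
1 0.056 [477. 176.]
1 0.152 [484. 117.]
3 0.056 [562. 233.]
3 0.152 [574. 173.]
1 0.056 [151. 496.]
1 0.152 [120. 449.]
3 0.056 [157. 337.]
3 0.152 [129. 283.]
```

View pics/s26.png

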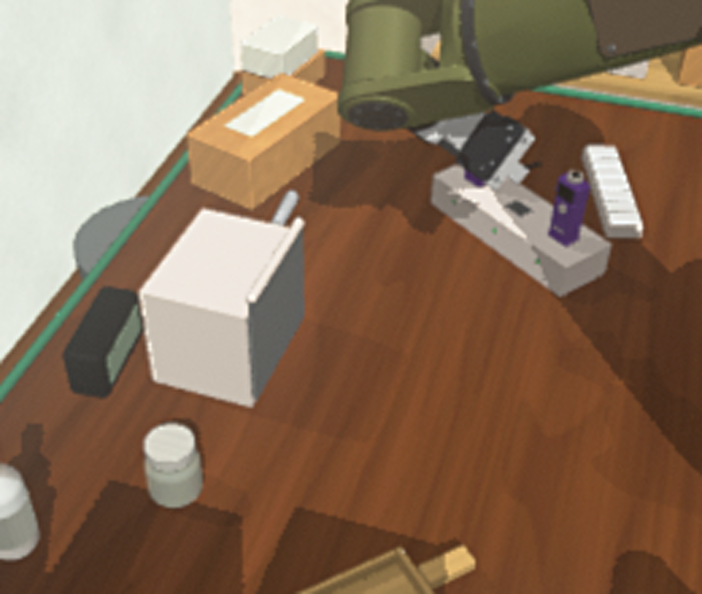

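View pics/c26.png

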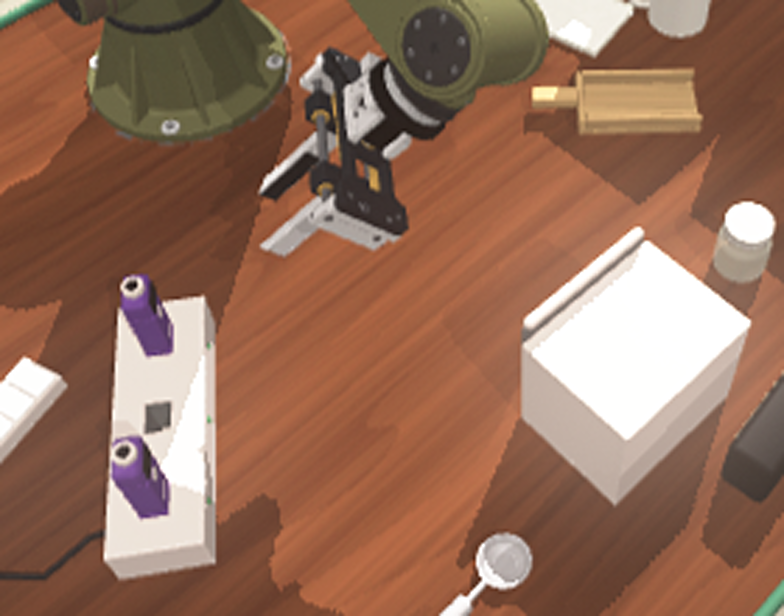

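View pics/w26.png

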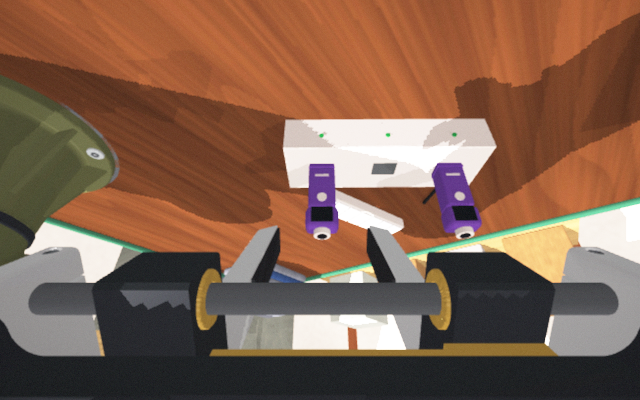

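```bash
python3 - <<'E'
from pb import *
c=camera("scene")
for p in((640/2.8+130,233/2.8+130),(526/2.8+130,325/2.8+130)):print("bead",ray(c,*p,.162).round(4))
c=camera("wrist");crop(c,270,100,230,150,3.4,"w27.png")
dy=np.array([np.cos(DY),np.sin(DY),0]);dx=np.array([dy[1],-dy[0],0])
for w in(1,3):
  b=np.array([*WL[w],.010])
  for n,p in(("nose",b+[0,0,.142]),("stepL",b+[0,0,.046]-dx*.013-dy*.017),("stepR",b+[0,0,.046]-dx*.013+dy*.017),("headtopF",b+[0,0,.134]-dx*.013)):
    print(w,n,((np.array(proj(c,p))-[270,100])*3.4).round())
E
```

```text
bead [0.6541 0.1057 0.162 ]
bead [ 0.6483 -0.0447  0.162 ]
1 nose [678. 467.]
1 stepL [582. 224.]
1 stepR [671. 224.]
1 headtopF [688. 428.]
3 nose [182. 467.]
3 stepL [138. 224.]
3 stepR [227. 224.]
3 headtopF [182. 428.]
```

View pics/w27.png

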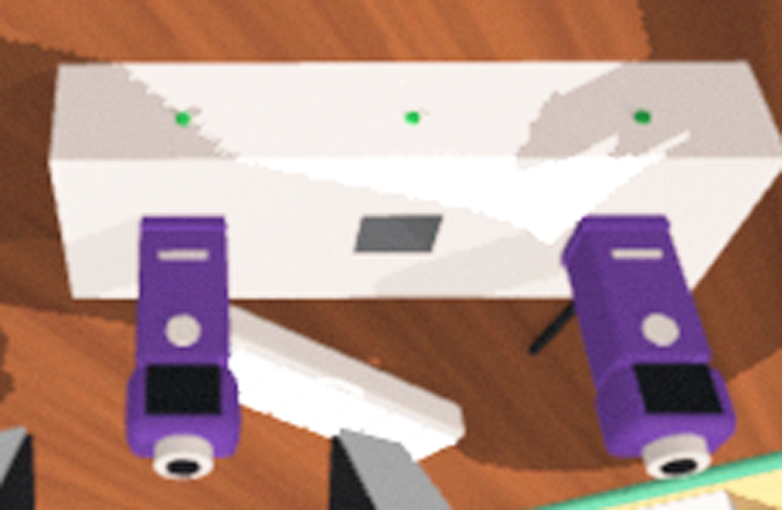

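Both noses are at (184,466) and (679,466), against (182,467) and (678,467) predicted for fully seated feet. The bin is against its stop. I hand in.

```bash
python3 - <<'E'
from h import *
print(ctrl.hand_in());st()
E
```

```text
the job is handed in; nothing more can be done
None
the job is handed in; nothing more can be done
```

The shelf is ready and the job is handed in, at about 49 s of the robot's clock. No verdict is reported.

**What I did:**
- Tilted the bin out.
- Tipped the three covers from the tray into it.
- Added the two covers from the shelf.
- Pushed the bin shut.
- Set the tray back flat in its old place.
- Stood the two thermometers present in wells 1 and 3.

**Last checks:**
- **Covers:** all five were visible in the bucket just before I shut it.
- **Bin:** it was pushed against its stop. The fingers met about 46 N and moved no further. The bead on its top edge now lies about 15 mm further in than at the start, so the bin seems to have started slightly ajar.
- **Thermometers:** both foot ends met the well floors. Their noses are within about 1 pixel in the wrist view of where fully seated thermometers should be, and within about 1–1.5 pixels in the scene view.
- **Tray and bystanders:** the tray looks flat, and I saw no sign that the jar, spoon or mug had moved. I judged that by eye and did not measure it. The gripper was clear of everything at hand-in.

**Where checks disagreed:**
- **Camera offset:** the scene and side views differed by a few millimetres throughout.
- **Rejected fits:** two automatic thermometer fits were poor because the view was blocked. I discarded them and relied on the other cameras.

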